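Clip the lid bands on the preserving pots, tray them up and set the timer

TASK

Close the lid band of every pot by squeezing its two ears together with the pliers (never with the bare fingers) until it clicks and stays shut; once all are shut, stand all the pots upright side by side in the tin tray. Then set the kitchen timer: press down on it while turning its dial anticlockwise until the white pointer is in line with the black pip on the base, and do not let the base slide or spin round. Finish with the pliers lying flat on the wooden board again, and leave the spoon rest and wooden dibber where they are.

Things in the scene. Friction and masses are not known exactly. Their poses are not given: they have to be found in the camera images.
- pot_a: lidded terracotta pot, 0.53 kg, upright (absent: None). Origin: centre of its underside. Body 57 mm across; wooden lid 62 mm across, height 61 to 70 mm, with a round knob 26 mm across, height 70 to 93 mm, to carry it by. A steel band 63 mm across goes round it at height 45 mm, hinged at the back (+x); its two ears stick out to the front, along the pot's own -x axis
- pot_a_band (a joint): turn of each half of the band about the rear hinge (they move alike), rad: 0 sprung open, 0.065 to 0.07 snapped shut. Squeezing the ears takes up to about 8 N on each; past about 0.05 it clicks shut by itself and stays shut; short of that it springs open again
- pot_a_ear: the band's ear on the pot's -y side (its twin is on the +y side): upright steel plate 3 mm thick, from 31 to 61 mm before the pot's axis, height 37 to 53 mm. Outer faces of the two ears: 19 mm apart near the pot and 22 mm at their ends when open, 10 mm shut. Origin: on the rear hinge, 33 mm behind the pot's axis, level with its underside
- pot_b: lidded terracotta pot, 0.53 kg, upright (absent: None). Origin: centre of its underside. Body 57 mm across; wooden lid 62 mm across, height 61 to 70 mm, with a round knob 26 mm across, height 70 to 93 mm, to carry it by. A steel band 63 mm across goes round it at height 45 mm, hinged at the back (+x); its two ears stick out to the front, along the pot's own -x axis
- pot_b_band (a joint): turn of each half of the band about the rear hinge (they move alike), rad: 0 sprung open, 0.065 to 0.07 snapped shut. Squeezing the ears takes up to about 8 N on each; past about 0.05 it clicks shut by itself and stays shut; short of that it springs open again
- pot_b_ear: the band's ear on the pot's -y side (its twin is on the +y side): upright steel plate 3 mm thick, from 31 to 61 mm before the pot's axis, height 37 to 53 mm. Outer faces of the two ears: 19 mm apart near the pot and 22 mm at their ends when open, 10 mm shut. Origin: on the rear hinge, 33 mm behind the pot's axis, level with its underside
- pot_c: lidded terracotta pot, 0.53 kg, upright (absent: None). Origin: centre of its underside. Body 57 mm across; wooden lid 62 mm across, height 61 to 70 mm, with a round knob 26 mm across, height 70 to 93 mm, to carry it by. A steel band 63 mm across goes round it at height 45 mm, hinged at the back (+x); its two ears stick out to the front, along the pot's own -x axis
- pot_c_band (a joint): turn of each half of the band about the rear hinge (they move alike), rad: 0 sprung open, 0.065 to 0.07 snapped shut. Squeezing the ears takes up to about 8 N on each; past about 0.05 it clicks shut by itself and stays shut; short of that it springs open again
- pot_c_ear: the band's ear on the pot's -y side (its twin is on the +y side): upright steel plate 3 mm thick, from 31 to 61 mm before the pot's axis, height 37 to 53 mm. Outer faces of the two ears: 19 mm apart near the pot and 22 mm at their ends when open, 10 mm shut. Origin: on the rear hinge, 33 mm behind the pot's axis, level with its underside
- pot_d: lidded terracotta pot, 0.53 kg, upright (absent: None). Origin: centre of its underside. Body 57 mm across; wooden lid 62 mm across, height 61 to 70 mm, with a round knob 26 mm across, height 70 to 93 mm, to carry it by. A steel band 63 mm across goes round it at height 45 mm, hinged at the back (+x); its two ears stick out to the front, along the pot's own -x axis
- pot_d_band (a joint): turn of each half of the band about the rear hinge (they move alike), rad: 0 sprung open, 0.065 to 0.07 snapped shut. Squeezing the ears takes up to about 8 N on each; past about 0.05 it clicks shut by itself and stays shut; short of that it springs open again
- pot_d_ear: the band's ear on the pot's -y side (its twin is on the +y side): upright steel plate 3 mm thick, from 31 to 61 mm before the pot's axis, height 37 to 53 mm. Outer faces of the two ears: 19 mm apart near the pot and 22 mm at their ends when open, 10 mm shut. Origin: on the rear hinge, 33 mm behind the pot's axis, level with its underside
- pliers: sprung pliers, 0.16 kg, 172 mm long, lying flat. Origin: on the pivot, underside; z up, x towards the jaws when open. Two black rubber handles, 9 mm thick and 16 mm high, run back from x = -26 to -114 mm; the jaws, 6 mm thick, z = 2 to 14 mm, run forward from x = 20 to 62 mm. Open, the jaws' inner faces are 32 mm apart 47 mm before the pivot (39 mm at the tips); shut 9.5 mm
- pliers_half (a joint): how far the pliers are shut, rad: 0 open (sprung), 0.48 shut. 10 N on the handles starts to shut them, 12 N holds them shut, about 18 N while squeezing a band. The +y handle turns against the body, so the tool's middle line is turned from the body's x by half this angle, anticlockwise
- pliers_handles (a point): point midway between the open handles, 72 mm behind the pivot, 8 mm above the underside, within 5 mm of the balance point: grip here. The handles measure 60 mm over their outer faces here when open, 26 mm shut; held to about 55 mm the pliers can be carried nearly open
- board: fixed wooden board 190 x 120 x 12 mm on which the pliers lie; origin at the centre of its underside, x along its length, top at 12 mm
- tray: fixed open tin tray, 130 (x) x 300 (y) mm and 22 mm high outside, walls and floor 3 mm; origin at the centre of its underside. Room for four pots side by side along y, 71 mm apart, their ears over the wall
- timer: free-standing round kitchen timer, 66 mm across and 43 mm high, 0.11 kg; origin at the centre of its underside. The base reaches to 16 mm; the dial above it is 60 mm across at heights 17 to 43 mm and is gripped across its sides. The dial is stiff (0.03 N m): the base turns along unless pressed down with 5 to 15 N
- timer_dial (a joint): dial angle against the base, rad, growing anticlockwise seen from above, range 0 to 5.76; starts between 0.1 and 0.6. A white pointer bar lies on the dial's shoulder, 13 to 30 mm from the axis, 42 mm high; at 1.70 it points at the mark
- timer_mark (a point): the small black pip on the rim of the timer's base, 34.5 mm from its axis, 14 mm high
- spoon_rest: bystander: ceramic spoon rest 148 x 69 x 36 mm; origin at the centre of its underside
- dibber: bystander: pointed wooden dibber 134 mm long (its own y), 26 mm across, lying down; origin under its middle

How it is judged:
On the way, in this order (a step that is already met when the one before it is completed fails the run):
1. every pot's band is snapped shut (value of joint each of pot_a_band, pot_b_band, pot_c_band, pot_d_band above 0.058 rad), for 0.2 s.
2. all the pots stand upright in the tray (x of pot_a in the frame of tray between -0.04 and 0.04 m and y of pot_a in the frame of tray between -0.13 and 0.13 m and z of each of pot_a, pot_b, pot_c, pot_d in the frame of tray below 0.012 m and angle between each of pot_a, pot_b, pot_c, pot_d's own z axis and vertical below 0.12 rad and x of pot_b in the frame of tray between -0.04 and 0.04 m and y of pot_b in the frame of tray between -0.13 and 0.13 m and x of pot_c in the frame of tray between -0.04 and 0.04 m and y of pot_c in the frame of tray between -0.13 and 0.13 m and x of pot_d in the frame of tray between -0.04 and 0.04 m and y of pot_d in the frame of tray between -0.13 and 0.13 m), for 0.2 s.
3. the timer's pointer is in line with the pip (value of joint timer_dial between 1.5 and 1.9 rad), for 0.2 s.
At the end, for the whole second after the job is handed in: all bands shut (over 0.058 rad); all pots at rest in the tray, origin within 40 x 130 mm of its centre, upright to 0.12 rad; dial at 1.70 rad within 0.2; the timer's pip within 20 mm of its start, timer level; pliers flat and still on the board (pivot and handle point within 100 x 65 mm) (all of step 1 and all of step 2 and all of step 3 and linear speed of each of pot_a, pot_b, pot_c, pot_d, pliers below 0.03 m/s and distance of timer_mark from where it was at the start of the episode below 0.02 m and angle between timer's own z axis and vertical below 0.1 rad and x of pliers in the frame of board between -0.1 and 0.1 m and y of pliers in the frame of board between -0.065 and 0.065 m and x of pliers_handles in the frame of board between -0.1 and 0.1 m and y of pliers_handles in the frame of board between -0.065 and 0.065 m and z of pliers in the frame of board below 0.022 m and angle between pliers's own z axis and vertical below 0.12 rad); the robot touches nothing.
It fails at once if the fingers press on an ear of a band (contact force between the fingers and pot_a_ear above 2 N or contact force between the fingers and pot_b_ear above 2 N or contact force between the fingers and pot_c_ear above 2 N or contact force between the fingers and pot_d_ear above 2 N).
It fails at once if a bystander is moved by more than 30 mm (distance of any of spoon_rest, dibber from where it was at the start of the episode above 0.03 m).
Of pot_a, pot_b, pot_c, pot_d only 3 to 4 are there at a start; the rules pass over those that are not, and their reading is None.
At some moment in a run one of pot_a, pot_b, pot_c, pot_d, pliers may be knocked a few centimetres aside while the robot is not near it.
It also fails if it takes over 200 s, if anything falls off the work surface, if the arm or the gripper's body presses on something with over 40 N, if the wrist force passes 120 N, or if a joint passes its speed limit or range.

ROBOT

A 6-joint arm with a two-finger parallel gripper is mounted at the origin on a cart in front of the work surface, level with it; the furniture and walls round the work are solid. World frame = base frame: x ahead of the robot, y to its left, z up, the work surface at z = 0. Lengths are in m, angles in rad, forces in N, time in s.
With the tool pointing down it reaches from about 0.25 to 0.8 m from the base axis. Payload 3.9 kg.
Tool frame: the origin (TCP) lies at the very end of the fingers, on their centre line; the grasp point (between the pads) lies 19 mm behind it (arm.pinch_z is the distance from the TCP to the grasp point, in m); z points along the fingers, y is the line along which they close (so a half turn about z gives the same grasp; the last joint's range is limited). The gripper opens to 85 mm and grips with 20 to 120 N. Pads are 22 mm wide; open, the fingers measure 114 mm over their backs; the gripper's body (76 mm by 85 mm) begins 54 mm behind the grasp point. The pads swing forward as they close: fully open they stand 13 mm farther back than shut.
Start: joints at [1.199, 0.26, -0.138, 1.173, 0, 1.571], TCP at [0.191, 0.489, 0.231] pointing down, gripper open.
Joint ranges: [-2.78, 2.78], [-0.83, 1.72], [-1.28, 1.37], [-1.9, 2.12], [-1.57, 1.48], [-3.14, 3.14]. Speed limits (rad/s): [2.57, 2.57, 3.14, 3.14, 3.14, 3.14].

INTERFACE

Orientations are given as a 3x3 rotation matrix whose columns are the frame's x, y, z axes.
In Python, from station import arm gives the robot as it stands.
- The arm moves only by the tool apply_moves, never from a script. Its argument "rows" is one flat list of numbers, 7 for each row, row after row: the closure, from 0 (fully open) to 1 (shut), then the shift along the tool's x, y, z in cm, then the turn, a rotation vector about the tool's x, y, z in degrees. In form: [grip, dx, dy, dz, ax, ay, az, grip, dx, dy, dz, ax, ay, az, ...]. A call has 1 to 10 rows; each row is the pose to reach, as a shift and turn from the pose commanded when the call began, along the tool's axes at that moment; what a row does not reach only later rows make up. A row lasts 1/10 s, in which the tool goes at most 50 mm and 8.59 degrees, less where a joint would pass 70% of its speed; a pose out of reach is approached as far as the arm can. A call with a gripper value outside its range is refused whole. The fingers move at their own pace and stop on an object; the grip force is fixed at half the most. Time passes only in rows, so rows that repeat a pose let the fingers close. It gives the time, the measured TCP pose, the force, the opening and the grip force at its end, in the units of the state.
- arm.get_state(): the state, without advancing time (a new reading comes with each control period).
- arm.grab_frame(name): name is "side" or "top"; returns (picture, depth): 420x560x3 uint8, red, green, blue; 420x560 float32, m along the optical axis (not along the pixel's ray), 0 where there is no reading.
- arm.camera_params(name): a dict with "camera_matrix" (3x3 intrinsics, pixels), "rvec" (rotation vector, rad) and "tvec" (3), from world to camera coordinates, as OpenCV has them. Camera axes: x right, y down, z forward; pixel columns grow to the right and rows downward; lengths in m; the calibration is good to about 2 mm. A picture is of the moment at which its call begins. camera_params takes no time and is no camera call.
- arm.finish_job(): hands the job in; it is judged then, once.
The state is a dict: "clock": time; "q": joint angles; "dq": joint speeds; "joint_efforts": joint torques, N m; "eef_pos": TCP position; "ee_rot": TCP orientation; "wrist_force": force on the tool from outside, world axes, zero at the start; "ft_torque": the same for the moment, N m; "finger_gap": opening from 0.0 (shut) to 1.0 (fully open); "grasp_force": force on a finger pad.
Only numpy, scipy, OpenCV 4.12 (cv2) and the standard library are available. Lean on these libraries where they do the work, as an engineer would, in place of code of your own. Each camera call takes 0.05 s, during which the arm holds its last target. There are 200 camera calls.

## Working session

There is one attempt and no reset: what is moved stays moved. The work goes in short steps, Python scripts to look and compute and a tool call to move; the robot and the scene stay as the last step left them, time stands still between calls to the robot, and variables do not carry over. Pictures are saved under pics/ and viewed, at most 14 in all, crops included, and the job is handed in when it is done.

Besides the shell and the picture viewer there is one more tool, called after "Emit:" as name(argument=value, ...) on one line, values as JSON. apply_moves: Moves the arm, as the interface text tells. Its arguments: {"type":"object","properties":{"rows":{"type":"array","items":{"type":"number"}}},"required":["rows"]}

```bash
ls; mkdir -p pics; cat > h.py <<'E'
from station import arm
import numpy as np, cv2
def P(n):
    c=arm.camera_params(n);K=np.array(c["camera_matrix"]);R=cv2.Rodrigues(np.array(c["rvec"],float))[0];t=np.array(c["tvec"],float).ravel();return K,R,t
def ray(n,u,v,z):
    K,R,t=P(n);o=-R.T@t;d=R.T@np.linalg.inv(K)@np.array([u,v,1.]);return o+d*(z-o[2])/d[2]
def pts(n,dep):
    K,R,t=P(n);v,u=np.mgrid[:420,:560];c=np.stack([(u-K[0,2])/K[0,0]*dep,(v-K[1,2])/K[1,1]*dep,dep],-1);return (c-t)@R
def proj(n,p):
    K,R,t=P(n);c=K@(R@np.array(p,float)+t);return c[:2]/c[2]
def snap(n,f=None):
    im,d=arm.grab_frame(n)
    if f: cv2.imwrite('pics/'+f,im[...,::-1])
    return im,d
E
python3 - <<'E'
from h import *
for n in("side","top"):
    im,d=snap(n,n+"0.png");np.savez(n+"0",im=im,d=d);K,R,t=P(n);print(n,K.round(1).tolist(),(-R.T@t).round(3),R[2].round(3))
s=arm.get_state();print({k:np.round(v,3).tolist() for k,v in s.items()},arm.pinch_z)
E
```

```text
pics
side [[444.4, 0.0, 282.0], [0.0, 444.4, 211.2], [0.0, 0.0, 1.0]] [ 0.029 -0.738  0.689] [ 0.431  0.705 -0.563]
top [[493.2, 0.0, 270.7], [0.0, 493.2, 210.8], [0.0, 0.0, 1.0]] [0.35  0.098 1.396] [ 0.124 -0.027 -0.992]
{'clock': 0.1, 'q': [1.199, 0.261, -0.139, 1.173, -0.0, 1.571], 'dq': [-0.001, 0.001, 0.003, 0.001, -0.001, -0.0], 'joint_efforts': [0.0, -40.651, 25.453, 0.01, -0.0, -0.0], 'eef_pos': [0.191, 0.489, 0.231], 'ee_rot': [[-0.932, 0.363, -0.001], [0.363, 0.932, -0.002], [-0.0, -0.002, -1.0]], 'wrist_force': [0.146, 0.306, 0.43], 'ft_torque': [-0.017, -0.025, -0.02], 'grasp_force': 0.0, 'finger_gap': 1.001} 0.0187
```

View pics/top0.png

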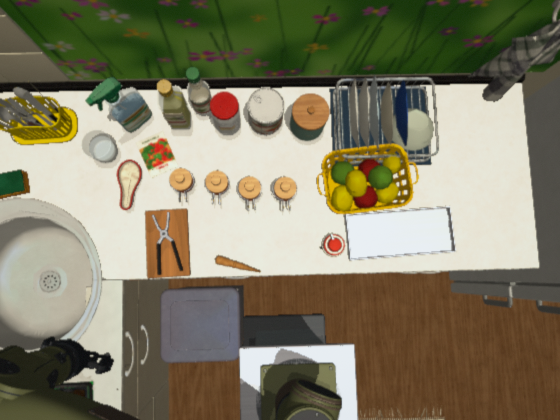

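View pics/side0.png

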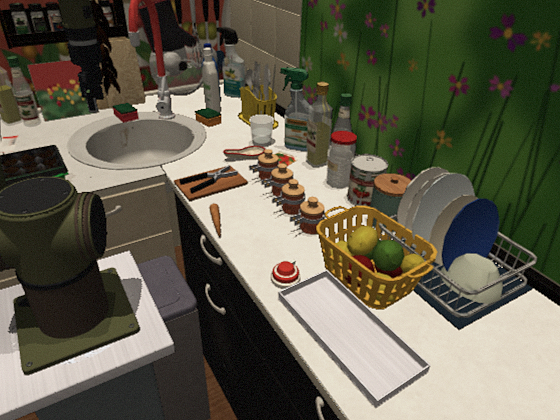

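The top view shows four pots with knobs at about (181,180), (217,183), (249,187) and (285,188), their ears pointing down, towards the robot. It also shows the pliers on the board at (167,240) with jaws up, the dibber at (237,264), the timer at (333,244) and the tray at (400,233). The side view agrees.

```bash
cat >> h.py <<'E'
def pots(seeds,dep):
    p=pts("top",dep);out=[]
    for s in seeds:
        c=np.array(s,float)
        for _ in range(3):
            m=(p[...,2]>.084)&(p[...,2]<.105)&(np.hypot(p[...,0]-c[0],p[...,1]-c[1])<.025)
            c=p[m][:,:2].mean(0)
        r=np.hypot(p[...,0]-c[0],p[...,1]-c[1]);e=(p[...,2]>.03)&(p[...,2]<.06)&(r>.042)&(r<.066)
        q=p[e][:,:2]-c;a=q.mean(0)
        out.append((c.round(4),m.sum(),np.round(np.median(p[m][:,2]),3),int(e.sum()),round(float(np.degrees(np.arctan2(a[1],a[0]))),1),np.hypot(*a).round(3)))
    return out
E
python3 - <<'E'
from h import *
Z=np.load("top0.npz");im,d=Z["im"],Z["d"];p=pts("top",d)
sd=[ray("top",u,v,.09)[:2] for u,v in((181,176),(217,179),(249,183),(285,183))]
for o in pots(sd,d): print(o)
hsv=cv2.cvtColor(im,cv2.COLOR_RGB2HSV)
# board
x,y,z=p[...,0],p[...,1],p[...,2]
vv,uu=np.mgrid[:420,:560]
roi=(uu>135)&(uu<200)&(vv>200)&(vv<282)
b=roi&(z>.006)&(hsv[...,1]>80)
def rect(m):
    q=np.float32(p[m][:,:2]*1000);r=cv2.minAreaRect(q);return np.round(r[0],1),np.round(r[1],1),round(r[2],1),cv2.boxPoints(r).round(0).tolist(),len(q)
print("board",rect(roi&(z>.006)),rect(b))
h=roi&(z>.015)&(im.max(2)<70);print("handles",rect(h))
g=roi&(z>.015)&(hsv[...,1]<60)&(im.max(2)>=70);print("jaws",rect(g))
q=p[h|g]; print(len(q),np.percentile(q[:,2],[5,50,95]))
for xs in np.arange(-0.0,0,1):pass
t=(uu>340)&(uu<460)&(vv>200)&(vv<265)&(z>.015)&(z<.03)&(hsv[...,1]<60)
print("tray",rect(t))
red=(uu>315)&(uu<346)&(vv>225)&(vv<262)&(hsv[...,1]>130)&((hsv[...,0]<12)|(hsv[...,0]>170))
print("dial",rect(red),np.median(z[red]))
v0=slice(230,258);u0=slice(318,350)
crops=[im[195:285,135:205],im[225:262,315:352]]
a=cv2.resize(crops[0],None,fx=6,fy=6,interpolation=0);c=cv2.resize(crops[1],(370,540),interpolation=0) if 0 else cv2.copyMakeBorder(cv2.resize(crops[1],None,fx=10,fy=10,interpolation=0),0,170,0,0,0)
cv2.imwrite("pics/c1.png",np.hstack([a,c])[...,::-1])
E
```

```text
(array([0.6121, 0.3063]), np.int64(75), np.float64(0.09), 35, -166.9, np.float64(0.046))
(array([0.6033, 0.2089]), np.int64(74), np.float64(0.09), 44, -179.5, np.float64(0.031))
(array([0.5844, 0.1187]), np.int64(74), np.float64(0.091), 47, 154.0, np.float64(0.028))
(array([0.5811, 0.0216]), np.int64(74), np.float64(0.09), 32, 166.2, np.float64(0.042))
board (array([453.8, 269.3]), array([211.1, 341.4]), 0.6, [[346.0, 439.0], [350.0, 98.0], [561.0, 100.0], [557.0, 441.0]], 2833) (array([442.7, 256. ]), array([188.6, 314.9]), 0.6, [[347.0, 412.0], [350.0, 98.0], [539.0, 100.0], [535.0, 414.0]], 2429)
handles (array([401.4, 349. ]), array([81.8, 66.6]), 10.9, [[355.0, 374.0], [367.0, 309.0], [448.0, 324.0], [435.0, 389.0]], 189)
jaws (array([464.2, 234.8]), array([331.4, 132.8]), 72.1, [[350.0, 98.0], [476.0, 57.0], [578.0, 372.0], [452.0, 413.0]], 206)
395 [0.01815872 0.02525557 0.03148714]
tray (array([ 452.3, -291.6]), array([130.1, 324. ]), 3.0, [[379.0, -133.0], [396.0, -457.0], [526.0, -450.0], [509.0, -126.0]], 384)
dial (array([379.8, -20.2]), array([ 51.9, 237.1]), 26.5, [[304.0, 74.0], [409.0, -138.0], [456.0, -115.0], [350.0, 98.0]], 160) 0.03846205758716069
```

View pics/c1.png

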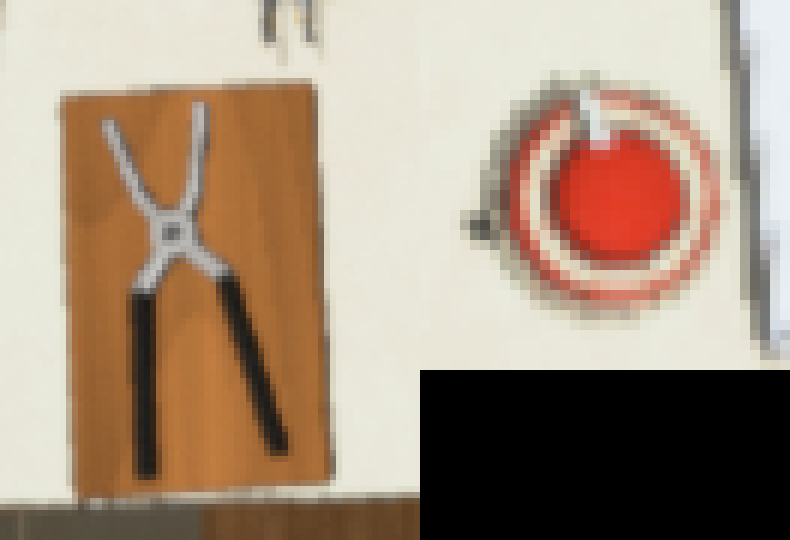

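```bash
python3 - <<'E'
from h import *
Z=np.load("top0.npz");im,d=Z["im"],Z["d"]
c=[cv2.resize(im[165:217,a:a+70],None,fx=5.5,fy=5.5,interpolation=0) for a in(165,235)]
cv2.imwrite("pics/c2.png",np.hstack(c)[...,::-1])
for n,u,v,z in[("hl",159.7,274.7,.028),("hr",181.7,270.5,.028),("piv",163.7,233.7,.027),("jl",153,215.3,.026),("jr",168.3,212.2,.026),("hl0",159.2,243.7,.028),("hr0",173,241.7,.028),
 ("dial",335,244.5,.043),("ptr",332,234.5,.042),("pip",321.2,247.8,.014)]: print(n,ray("top",u,v,z).round(4))
# board & tray corners
hsv=cv2.cvtColor(im,cv2.COLOR_RGB2HSV)
m=np.zeros((420,560),np.uint8);m[200:280,140:195]=((hsv[200:280,140:195,1]>100)&(hsv[200:280,140:195,0]<25)&(im[200:280,140:195].max(2)>90))*255
cs,_=cv2.findContours(m,0,2);k=max(cs,key=cv2.contourArea);B=cv2.boxPoints(cv2.minAreaRect(k));print("board",[ray("top",u,v,.012)[:2].round(3).tolist() for u,v in B])
p=pts("top",d);t=(d>0)&(p[...,2]>.014)&(p[...,2]<.03);t[:,:338]=0;t[:,462:]=0;t[:203]=0;t[268:]=0
q=np.float32(p[t][:,:2]*1000);r=cv2.minAreaRect(q);print("tray",r,len(q),np.percentile(q,[2,98],axis=0))
f=(d>0)&(abs(p[...,2]-.003)<.004)
E
```

```text
hl [0.3533 0.3694 0.028 ]
hr [0.363  0.3093 0.028 ]
piv [0.4656 0.3585 0.027 ]
jl [0.5178 0.3883 0.026 ]
jr [0.5254 0.3459 0.026 ]
hl0 [0.4382 0.3707 0.028 ]
hr0 [0.4427 0.3328 0.028 ]
dial [ 0.4222 -0.1133  0.043 ]
ptr [ 0.45   -0.1064  0.042 ]
pip [ 0.4155 -0.0786  0.014 ]
board [[0.534, 0.415], [0.536, 0.297], [0.349, 0.29], [0.347, 0.407]]
tray ((462.67578125, -286.4359130859375), (151.29446411132812, 333.2316589355469), 3.0196406841278076) 467 [[ 383.07568726 -453.90623047]
 [ 524.87128418 -127.11668762]]
```

View pics/c2.png

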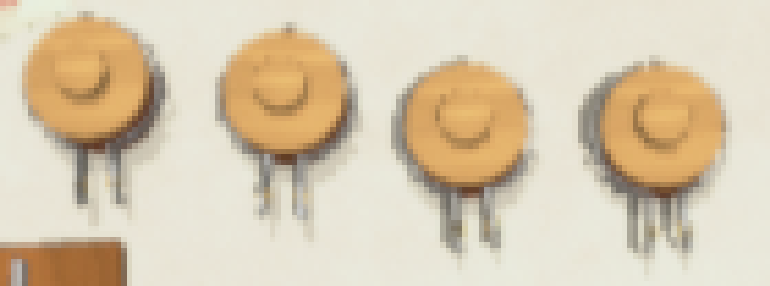

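The crop shows each pot's two ears pointing towards the robot. The ear ends are near crop (80,200)/(122,197), (264,212)/(302,213), (455,245)/(492,243) and (651,248)/(683,245), and the hinges show at the back.

```bash
cat >> h.py <<'E'
from scipy.spatial.transform import Rotation as Ro
def go(pos,yaw,tip=None):
    """print tool-frame shift(cm)/turn(deg) from now to TCP pos, with pliers axis (-tool x) at yaw deg, pointing down"""
    s=arm.get_state();R=np.array(s["ee_rot"]);p=np.array(s["eef_pos"]);a=np.radians(yaw)
    y=np.array([-np.sin(a),np.cos(a),0]);z=np.array([0,0,-1.]);T=np.stack([np.cross(y,z),y,z],1)
    print("shift",((R.T@(np.array(pos)-p))*100).round(2),"turn",np.degrees(Ro.from_matrix(R.T@T).as_rotvec()).round(2))
def st():
    s=arm.get_state();R=np.array(s["ee_rot"]);print("t",round(s["clock"],1),"p",np.round(s["eef_pos"],4),"yaw",np.degrees(np.arctan2(-R[1,0],-R[0,0])).round(2),"gap",round(s["finger_gap"],3),"gf",round(s["grasp_force"],1),"F",np.round(s["wrist_force"],1),"q",np.round(s["q"],2))
E
python3 - <<'E'
from h import *
f=lambda X,Y,z:ray("top",165+(X-2.5)/5.5,165+(Y-2.5)/5.5,z)[:2]
E=[((80,200),(122,197)),((264,212),(302,213)),((455,245),(492,243)),((651,248),(683,245))]
kn=[(81,74),(280,85),(466,117),(662,118)];hi=[(85,14),(290,27),(462,60),(655,62)]
for e,k,h in zip(E,kn,hi):
    a,b=f(*e[0],.053),f(*e[1],.053);m=(a+b)/2;kk=f(*k,.093);hh=f(*h,.053);v=m-kk;w=hh-m
    print("ear mid",m.round(4),"sep",np.linalg.norm(a-b).round(4),"knob",kk.round(4),"r",np.linalg.norm(v).round(3),"yaw",np.degrees(np.arctan2(-v[1],-v[0])).round(1),"yaw from hinge",np.degrees(np.arctan2(w[1],w[0])).round(1),np.linalg.norm(w).round(3))
for u,v in((345,214),(450,208),(454,250),(349,260)):print(ray("top",u,v,.022).round(3))
print("dibber",ray("top",216,259,.013).round(3),ray("top",260,271,.013).round(3))
go([.3946,.3465,.12],9.6)
E
```

```text
ear mid [0.5529 0.3011] sep 0.0209 knob [0.6083 0.3044] r 0.055 yaw 3.4 yaw from hinge 4.5 0.094
ear mid [0.5436 0.2107] sep 0.0189 knob [0.6006 0.2079] r 0.057 yaw -2.8 yaw from hinge -2.9 0.094
ear mid [0.5254 0.1161] sep 0.0185 knob [0.5826 0.1178] r 0.057 yaw 1.7 yaw from hinge 2.2 0.094
ear mid [0.5217 0.0196] sep 0.0161 knob [0.5798 0.0223] r 0.058 yaw 2.7 yaw from hinge 1.9 0.094
[ 0.508 -0.149  0.022]
[ 0.518 -0.448  0.022]
[ 0.399 -0.451  0.022]
[ 0.379 -0.154  0.022]
dibber [0.392 0.216 0.013] [0.356 0.095 0.013]
shift [-24.18  -5.8   11.06] turn [-1.00e-01 -3.00e-02 -3.09e+01]
```

Emit:
apply_moves(rows=[0,-8,-2,3,0,0,-8,0,-16,-4,7,0,0,-16,0,-22,-5.5,10,0,0,-24,0,-24.2,-5.8,11,0,0,-31,0,-24.2,-5.8,11,-0.1,0,-31,0,-24.2,-5.8,11,-0.1,0,-31,0,-24.2,-5.8,11,-0.1,0,-31,0,-24.2,-5.8,11,-0.1,0,-31,0,-24.2,-5.8,11,-0.1,0,-31])

```text
clock: 1.0
eef_pos: [0.3946, 0.3477, 0.1216]
ee_rot: [[-0.986, -0.169, -0.0], [-0.169, 0.986, 0.002], [-0.0, 0.002, -1.0]]
wrist_force: [-0.6, 0.7, 0.3]
finger_gap: 1.0
grasp_force: 0.0
```

```bash
python3 - <<'E'
from h import *
st();go([.3946,.3465,.009],9.6)
im,d=snap("side");im2,_=snap("top")
u,v=map(int,proj("side",[.42,.35,.05]));a=cv2.resize(im[v-45:v+45,u-50:u+50],None,fx=4,fy=4)
u,v=map(int,proj("top",[.42,.35,.05]));b=cv2.resize(im2[v-45:v+45,u-45:u+45],None,fx=4,fy=4)
cv2.imwrite("pics/g1.png",np.hstack([a,b])[...,::-1])
E
```

```text
t 1.0 p [0.3946 0.3477 0.1216] yaw 9.75 gap 1.0 gf 0.0 F [-0.6  0.7  0.3] q [ 0.72  0.33 -0.34  0.9   0.    0.55]
shift [ 0.02 -0.15 11.26] turn [0.12 0.02 0.15]
```

View pics/g1.png

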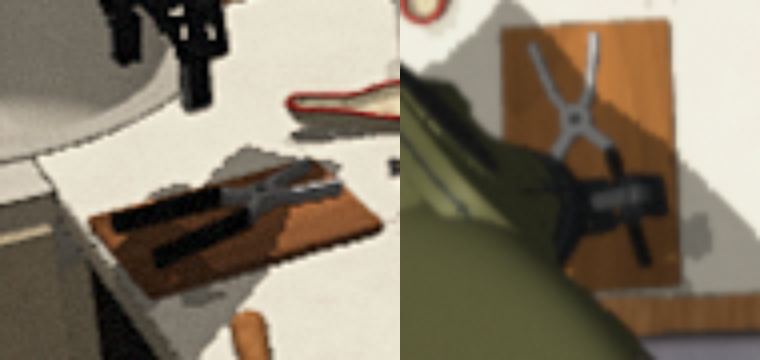

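The views show the gripper straddling the handles from above, with the pliers undisturbed below. I'll descend and close lightly.

Emit:
apply_moves(rows=[0,0,-0.15,4,0.1,0,0.15,0,0,-0.15,8,0.1,0,0.15,0,0,-0.15,10,0.1,0,0.15,0,0,-0.15,11.2,0.1,0,0.15,0,0,-0.15,11.2,0.1,0,0.15,0.39,0,-0.15,11.2,0.1,0,0.15,0.39,0,-0.15,11.2,0.1,0,0.15,0.39,0,-0.15,11.2,0.1,0,0.15,0.39,0,-0.15,11.2,0.1,0,0.15,0.39,0,-0.15,11.2,0.1,0,0.15])

```text
clock: 2.1
eef_pos: [0.3962, 0.3489, 0.0135]
ee_rot: [[-0.986, -0.167, 0.003], [-0.167, 0.986, 0.007], [-0.004, 0.006, -1.0]]
wrist_force: [-6.0, 1.2, 19.1]
finger_gap: 0.613
grasp_force: 17.0
```

```bash
python3 - <<'E'
from h import *
st()
E
```

```text
t 2.1 p [0.3962 0.3489 0.0135] yaw 9.59 gap 0.613 gf 17.0 F [-6.   1.2 19.1] q [ 0.72  0.45 -0.48  0.63  0.    0.55]
```

Emit:
apply_moves(rows=[0.39,0,0,-0.5,0,0,0,0.39,0,0,-0.5,0,0,0,0.39,0,0,-2,0,0,0,0.39,0,0,-4,0,0,0,0.39,0,0,-7,0,0,0,0.39,0,0,-10,0,0,0,0.39,0,0,-10,0,0,0,0.39,0,0,-10,0,0,0,0.39,0,0,-10,0,0,0])

```text
clock: 3.0
eef_pos: [0.3945, 0.345, 0.1081]
ee_rot: [[-0.986, -0.166, -0.001], [-0.166, 0.986, -0.002], [0.002, -0.001, -1.0]]
wrist_force: [-0.4, 0.3, -2.2]
finger_gap: 0.611
grasp_force: 8.9
```

```bash
python3 - <<'E'
from h import *
st()
im,d=snap("side");im2,_=snap("top")
u,v=map(int,proj("side",[.45,.35,.12]));a=cv2.resize(im[v-45:v+45,u-50:u+50],None,fx=4,fy=4)
u,v=map(int,proj("top",[.45,.35,.12]));b=cv2.resize(im2[v-45:v+45,u-45:u+45],None,fx=4,fy=4)
print("org",u,v)
cv2.imwrite("pics/g2.png",np.hstack([a,b])[...,::-1])
E
```

```text
t 3.0 p [0.3945 0.345  0.1081] yaw 9.54 gap 0.611 gf 8.9 F [-0.4  0.3 -2.2] q [ 0.72  0.34 -0.36  0.87 -0.    0.55]
org 160 236
```

View pics/g2.png

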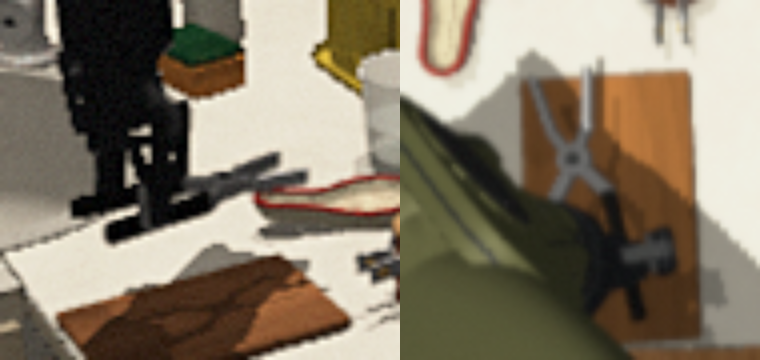

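The pliers are held and look level. In the top crop the pivot is at (572,157) and the jaw tips are at (528,80) and (598,62).

```bash
python3 - <<'E'
from h import *
im,d=snap("top");p=pts("top",d)
s=arm.get_state();R=np.array(s["ee_rot"]);c=np.array(s["eef_pos"])
loc=(p-c)@R  # tool coords
f=-loc[...,0]; l=loc[...,1]; h=-loc[...,2]
m=(d>0)&(f>.05)&(f<.16)&(abs(l)<.045)&(h>-.03)&(h<.05)
for a in np.arange(.05,.16,.01):
    k=m&(f>=a)&(f<a+.01)
    if k.sum(): print(round(a,2),k.sum(),"l",(l[k]*1000).min().round(),(l[k]*1000).max().round(),"h med",(np.median(h[k])*1000).round(1))
for u,v in((158,230.25),(147,211),(164.5,206.5)):
    w=ray("top",u,v,c[2]+.018);q=(w-c)@R;print("fwd",-q[0].round(4),"lat",q[1].round(4))
E
```

```text
0.05 35 l -22.0 18.0 h med 6.7
0.06 36 l -15.0 12.0 h med 8.9
0.07 33 l -10.0 10.0 h med 9.2
0.08 30 l -12.0 10.0 h med 6.5
0.09 23 l -15.0 16.0 h med 5.4
0.1 23 l -16.0 15.0 h med 5.3
0.11 25 l -18.0 18.0 h med 4.4
0.12 22 l -19.0 20.0 h med 4.6
0.13 8 l -21.0 19.0 h med 4.2
fwd 0.0725 lat -0.0029
fwd 0.1271 lat 0.0166
fwd 0.1301 lat -0.0295
```

```bash
cat >> h.py <<'E'
def tri(a,b):
    def r(n,u,v):
        K,R,t=P(n);d=R.T@np.linalg.inv(K)@np.array([u,v,1.]);return -R.T@t,d/np.linalg.norm(d)
    o1,d1=r("top",*a);o2,d2=r("side",*b);s=np.linalg.lstsq(np.stack([d1,-d2],1),o2-o1,rcond=None)[0]
    x,y=o1+s[0]*d1,o2+s[1]*d2;return ((x+y)/2).round(4),np.linalg.norm(x-y).round(4)
E
python3 - <<'E'
from h import *
o=proj("side",[.45,.35,.12]).astype(int)-[50,45]
print(tri((147,211),(o[0]+275/4,o[1]+157/4)),tri((164.5,206.5),(o[0]+305/4,o[1]+177/4)),tri((158,230.25),(o[0]+190/4,o[1]+185/4)))
im,d=snap("side");p=pts("side",d)
s=arm.get_state();R=np.array(s["ee_rot"]);c=np.array(s["eef_pos"]);loc=(p-c)@R;f=-loc[...,0];l=loc[...,1];h=-loc[...,2]
m=(d>0)&(abs(l)<.045)&(h>-.03)&(h<.06)
for a in np.arange(-.05,.15,.01):
    k=m&(f>=a)&(f<a+.01)
    if k.sum(): print(round(a,2),k.sum(),"l",(l[k]*1000).min().round(),(l[k]*1000).max().round(),"h",(np.percentile(h[k],[2,10,50,90,98])*1000).round(1))
a=cv2.resize(im[o[1]:o[1]+80,o[0]:o[0]+90],None,fx=8,fy=7,interpolation=cv2.INTER_CUBIC);cv2.imwrite("pics/g3.png",a[...,::-1])
E
```

```text
(array([0.5207, 0.3857, 0.1092]), np.float64(0.0029)) (array([0.528 , 0.3412, 0.1106]), np.float64(0.004)) (array([0.4567, 0.361 , 0.1125]), np.float64(0.0235))
-0.04 32 l -32.0 20.0 h [ 1.   2.7 10.  14.6 16.1]
-0.03 37 l -34.0 24.0 h [ 1.9  2.5 10.4 15.3 16.1]
-0.02 90 l -44.0 45.0 h [ 1.1  4.8 20.4 55.2 59. ]
-0.01 131 l -43.0 45.0 h [ 0.7  6.4 25.9 48.9 56.7]
0.0 92 l -43.0 33.0 h [ 1.7  5.1 26.8 51.3 56.4]
0.01 20 l -40.0 27.0 h [-0.9  1.1 10.8 33.4 48. ]
0.02 19 l -29.0 -16.0 h [-1.3  0.7  8.2 12.  14. ]
0.03 17 l -28.0 12.0 h [-1.2  0.5  8.5 12.9 13.3]
0.04 33 l -27.0 15.0 h [-1.9 -0.8  4.8 11.  12.5]
0.05 26 l -25.0 16.0 h [-1.5  0.1  6.4 10.1 11. ]
0.06 25 l -19.0 15.0 h [-0.   1.1  7.8 10.  11.3]
0.07 24 l -14.0 8.0 h [-2.7 -0.2  8.3 11.3 12.5]
0.08 20 l -16.0 10.0 h [-1.9 -1.1  6.4  9.9 11.2]
0.09 21 l -17.0 11.0 h [-2.9  0.1  5.4  8.   8.4]
0.1 26 l -19.0 14.0 h [-3.4 -1.2  3.2  7.8  8.6]
0.11 27 l -25.0 17.0 h [-4.4 -1.6  3.6  7.1  8.8]
0.12 20 l -23.0 15.0 h [-4.9 -2.4  2.4  6.8  8.3]
0.13 10 l -20.0 18.0 h [-3.  -2.8  0.7  6.8  7.5]
```

View pics/g3.png

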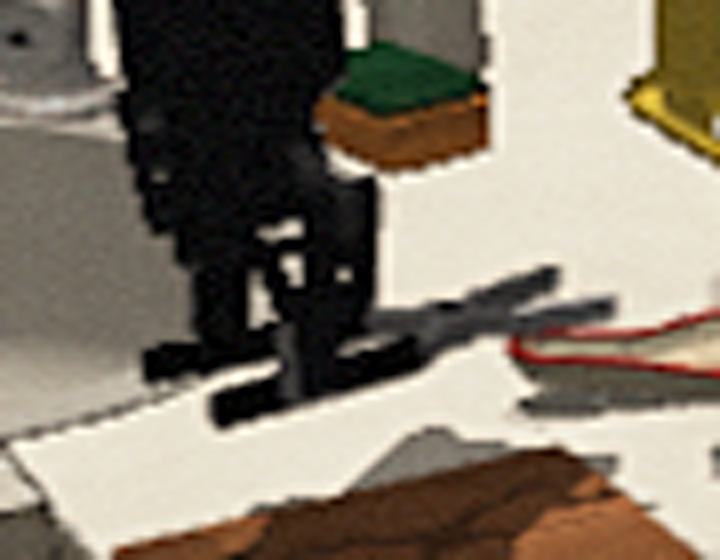

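The side crop shows the pliers gripped near mid-handle, with the jaws pitched down about 3°. That is acceptable, so I'll go to the pre-approach in front of pot 1.

```bash
cat >> h.py <<'E'
def tgt(ax,yaw,r,z,lat=.002):
    a=np.radians(yaw);return [ax[0]-r*np.cos(a)-lat*np.sin(a),ax[1]-r*np.sin(a)+lat*np.cos(a),z]
E
python3 - <<'E'
from h import *
go(tgt((.6125,.3055),4,.225,.06),4)
E
```

```text
shift [ 1.54 -5.15  4.82] turn [-0.08 -0.09  5.55]
```

Emit:
apply_moves(rows=[0.39,0.8,-2.5,2,0,0,3,0.39,1.5,-5,4,0,0,5.5,0.39,1.5,-5.15,4.8,0,0,5.5,0.39,1.5,-5.15,4.8,0,0,5.5,0.39,1.5,-5.15,4.8,0,0,5.5,0.39,1.5,-5.15,4.8,0,0,5.5])

```text
clock: 3.8
eef_pos: [0.3903, 0.294, 0.0621]
ee_rot: [[-0.997, -0.071, 0.002], [-0.071, 0.997, 0.002], [-0.003, 0.001, -1.0]]
wrist_force: [-0.0, 0.8, -0.8]
finger_gap: 0.609
grasp_force: 8.9
```

```bash
python3 - <<'E'
from h import *
st();go(tgt((.6125,.3055),4,.17,.046),4)
im,d=snap("top");u,v=map(int,proj("top",[.53,.30,.05]));b=im[v-40:v+35,u-40:u+40];print(u-40,v-40)
cv2.imwrite("pics/a1.png",cv2.resize(b,None,fx=8,fy=8,interpolation=cv2.INTER_CUBIC)[...,::-1])
E
```

```text
t 3.8 p [0.3903 0.294  0.0621] yaw 4.09 gap 0.609 gf 8.9 F [-0.   0.8 -0.8] q [ 0.65  0.34 -0.51  0.72 -0.    0.57]
shift [-5.24 -0.22  1.62] turn [0.09 0.14 0.09]
143 169
```

View pics/a1.png

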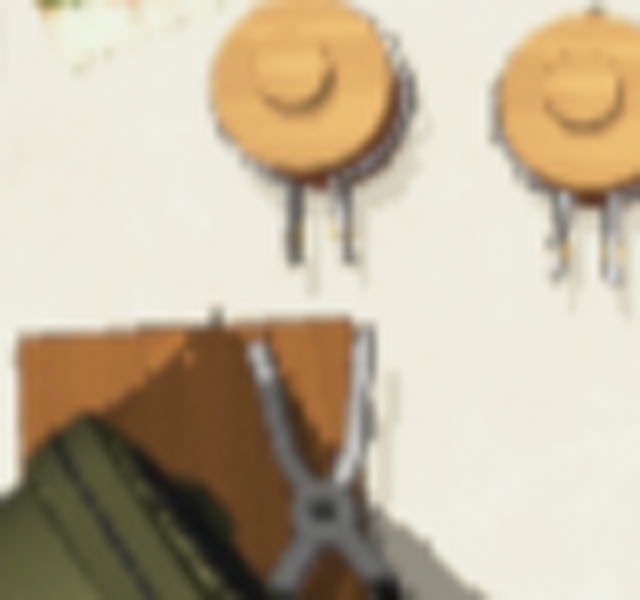

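The crop shows the jaw tips at (258,350) and (362,332), with the ear ends at (295,262) and (348,262). The jaws sit a few mm too far left.

```bash
cat >> h.py <<'E'
def lat(o,k,jt,ee,yaw,zj,ze=.053):
    a=np.radians(yaw);f=lambda q,z:ray("top",o[0]+(q[0]+.5)/k-.5,o[1]+(q[1]+.5)/k-.5,z)[:2]
    J=(f(jt[0],zj)+f(jt[1],zj))/2;E=(f(ee[0],ze)+f(ee[1],ze))/2;d=E-J
    print("jaw mid",J.round(4),"ear mid",E.round(4),"fwd",(d@[np.cos(a),np.sin(a)]).round(4),"lat",(d@[-np.sin(a),np.cos(a)]).round(4))
E
python3 - <<'E'
from h import *
lat((143,169),8,((258,350),(362,332)),((295,262),(348,262)),4,.067)
s=arm.get_state();print(s["eef_pos"])
E
```

```text
jaw mid [0.522  0.3034] ear mid [0.551  0.3015] fwd 0.0288 lat -0.0039
[0.39018527 0.29395748 0.06210678]
```

Emit:
apply_moves(rows=[0.39,0,-0.4,1.6,0,0,0,0.39,-1.5,-0.4,1.6,0,0,0,0.39,-3.5,-0.4,1.6,0,0,0,0.39,-5.3,-0.4,1.6,0,0,0,0.39,-5.3,-0.4,1.6,0,0,0,0.39,-5.3,-0.4,1.6,0,0,0])

```text
clock: 4.45
eef_pos: [0.4437, 0.2933, 0.0459]
ee_rot: [[-0.998, -0.071, 0.003], [-0.071, 0.998, 0.001], [-0.003, 0.001, -1.0]]
wrist_force: [2.1, -0.6, -1.6]
finger_gap: 0.614
grasp_force: 9.9
```

```bash
python3 - <<'E'
from h import *
st()
im,d=snap("top");u,v=map(int,proj("top",[.56,.30,.05]));b=im[v-35:v+35,u-40:u+40];print(u-40,v-35)
im2,_=snap("side");u,v=map(int,proj("side",[.56,.30,.05]));c=im2[v-35:v+35,u-40:u+40]
cv2.imwrite("pics/a2.png",cv2.resize(np.hstack([b,c]),None,fx=5,fy=5,interpolation=cv2.INTER_CUBIC)[...,::-1])
E
```

```text
t 4.5 p [0.4437 0.2933 0.0459] yaw 4.04 gap 0.614 gf 9.9 F [ 2.1 -0.6 -1.6] q [ 0.58  0.42 -0.43  0.72 -0.    0.51]
143 163
```

View pics/a2.png

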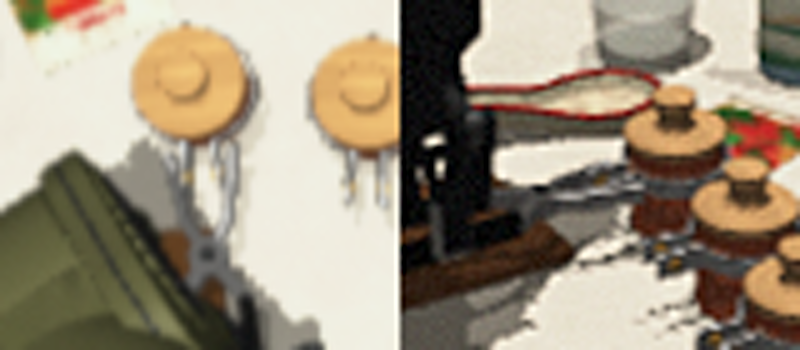

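The jaws straddle the ears at the right height. Now I'll squeeze.

Emit:
apply_moves(rows=[0.5,0,0,-0.1,0,0,0,0.6,0,0,-0.2,0,0,0,0.7,0,0,-0.3,0,0,0,0.8,0,0,-0.3,0,0,0,0.8,0,0,-0.3,0,0,0,0.8,0,0,-0.3,0,0,0,0.8,0,0,-0.3,0,0,0])

```text
clock: 5.25
eef_pos: [0.442, 0.2923, 0.0482]
ee_rot: [[-0.998, -0.071, -0.0], [-0.071, 0.998, -0.0], [0.0, -0.0, -1.0]]
wrist_force: [-1.7, 0.1, -1.5]
finger_gap: 0.266
grasp_force: 58.6
```

```bash
python3 - <<'E'
from h import *
st()
E
```

```text
t 5.2 p [0.442  0.2923 0.0482] yaw 4.05 gap 0.266 gf 58.6 F [-1.7  0.1 -1.5] q [ 0.58  0.41 -0.43  0.73 -0.    0.51]
```

Emit:
apply_moves(rows=[0.65,0,0,0,0,0,0,0.5,0,0,0,0,0,0,0.39,0,0,0.2,0,0,0,0.39,0,0,0.2,0,0,0,0.39,0,0,0.2,0,0,0,0.39,2,0,0.2,0,0,0,0.39,5,0,0.2,0,0,0,0.39,7,0,0,0,0,0,0.39,7,0,0,0,0,0,0.39,7,0,0,0,0,0])

```text
clock: 6.25
eef_pos: [0.373, 0.2879, 0.0486]
ee_rot: [[-0.997, -0.071, 0.002], [-0.071, 0.997, 0.001], [-0.002, 0.001, -1.0]]
wrist_force: [0.5, 0.4, -1.8]
finger_gap: 0.611
grasp_force: 8.9
```

```bash
python3 - <<'E'
from h import *
st()
im,d=snap("top");cv2.imwrite("pics/full2.png",im[...,::-1]);np.savez("top1",im=im,d=d)
b=im[165:220,160:300];b=cv2.resize(b,None,fx=5.5,fy=5.5,interpolation=cv2.INTER_CUBIC);cv2.imwrite("pics/a3.png",b[...,::-1])
E
```

```text
t 6.2 p [0.373  0.2879 0.0486] yaw 4.08 gap 0.611 gf 8.9 F [ 0.5  0.4 -1.8] q [ 0.66  0.33 -0.57  0.67 -0.    0.59]
```

View pics/a3.png

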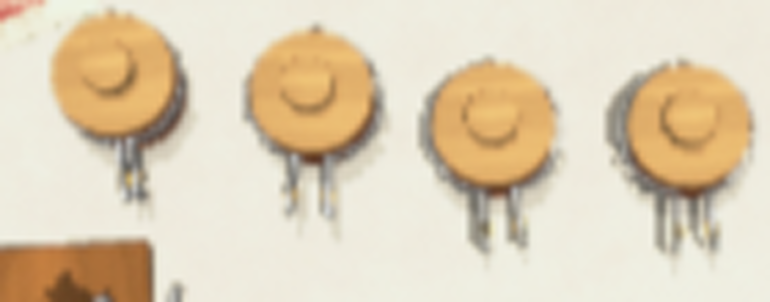

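Pot 1's ears are now together, so its band is shut. The others' ears are unchanged. Next, pot 2.

```bash
python3 - <<'E'
from h import *
f=lambda q:ray("top",160+(q[0]+.5)/5.5-.5,165+(q[1]+.5)/5.5-.5,.053)[:2]
for a,b,yaw in(((292,210),(328,212),-2.9),((484,245),(518,243),2),((676,247),(710,246),2.2)):
    print(((f(a)+f(b))/2).round(4),np.linalg.norm(f(a)-f(b)).round(4))
t=np.radians(-2.9);E=np.array([.5436,.2107])
go(tgt(E+.06*np.array([np.cos(t),np.sin(t)]),-2.9,.222,.046,0),-2.9)
E
```

```text
[0.5442 0.2108] 0.018
[0.5252 0.116 ] 0.017
[0.5216 0.0202] 0.017
shift [-0.31 -6.96  0.26] turn [0.06 0.14 6.95]
```

```bash
cat >> h.py <<'E'
def ear(E,yaw,z=.046):
    a=np.radians(yaw);A=np.array(E)+.06*np.array([np.cos(a),np.sin(a)])
    for r in(.222,.168): go(tgt(A,yaw,r,z,0),yaw)
E
python3 - <<'E'
from h import *
ear((.5440,.2108),-2.9)
E
```

```text
shift [-0.35 -6.96  0.26] turn [0.06 0.14 6.95]
shift [-5.71 -7.61  0.28] turn [0.06 0.14 6.95]
```

Emit:
apply_moves(rows=[0.39,0,-3.5,0.2,0,0,3.5,0.39,-0.3,-7,0.25,0,0.1,7,0.39,-0.3,-7,0.25,0,0.1,7,0.39,-0.3,-7,0.25,0,0.1,7,0.39,-2,-7.15,0.25,0,0.1,7,0.39,-4,-7.4,0.25,0,0.1,7,0.39,-5.7,-7.6,0.25,0,0.1,7,0.39,-5.7,-7.6,0.25,0,0.1,7,0.39,-5.7,-7.6,0.25,0,0.1,7])

```text
clock: 7.2
eef_pos: [0.436, 0.2167, 0.046]
ee_rot: [[-0.999, 0.051, 0.001], [0.051, 0.999, 0.001], [-0.001, 0.001, -1.0]]
wrist_force: [0.5, 0.3, -1.1]
finger_gap: 0.609
grasp_force: 9.0
```

```bash
python3 - <<'E'
from h import *
st();ear((.5440,.2108),-2.9)
im,d=snap("top");u,v=map(int,proj("top",[.54,.21,.05]));b=im[v-35:v+35,u-40:u+40];print(u-40,v-35)
cv2.imwrite("pics/a4.png",cv2.resize(b,None,fx=8,fy=8,interpolation=cv2.INTER_CUBIC)[...,::-1])
E
```

```text
t 7.2 p [0.436  0.2167 0.046 ] yaw -2.92 gap 0.609 gf 9.0 F [ 0.5  0.3 -1.1] q [ 0.46  0.36 -0.54  0.68  0.    0.51]
shift [ 5.39 -0.04 -0.  ] turn [ 0.05  0.04 -0.02]
shift [-0.01 -0.04  0.  ] turn [ 0.05  0.04 -0.02]
176 169
```

View pics/a4.png

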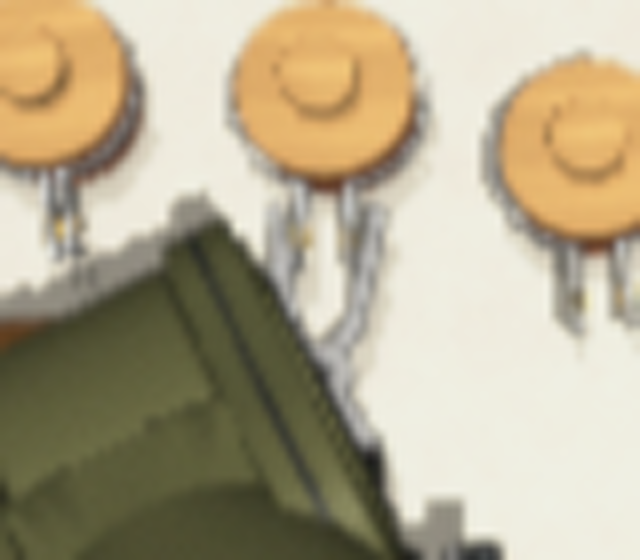

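The ears (303 and 347) lie centred between the jaws (278 and 375). I'll squeeze, release and retreat.

Emit:
apply_moves(rows=[0.5,0,0,-0.1,0,0,0,0.6,0,0,-0.2,0,0,0,0.7,0,0,-0.3,0,0,0,0.8,0,0,-0.3,0,0,0,0.8,0,0,-0.3,0,0,0,0.8,0,0,-0.3,0,0,0,0.8,0,0,-0.3,0,0,0])

```text
clock: 7.95
eef_pos: [0.4346, 0.2156, 0.0488]
ee_rot: [[-0.999, 0.052, -0.001], [0.052, 0.999, -0.0], [0.001, -0.0, -1.0]]
wrist_force: [-1.1, 0.2, -1.4]
finger_gap: 0.269
grasp_force: 58.6
```

Emit:
apply_moves(rows=[0.65,0,0,0,0,0,0,0.5,0,0,0,0,0,0,0.39,0,0,0.2,0,0,0,0.39,0,0,0.2,0,0,0,0.39,0,0,0.2,0,0,0,0.39,2,0,0.2,0,0,0,0.39,5,0,0.2,0,0,0,0.39,7,0,0,0,0,0,0.39,7,0,0,0,0,0,0.39,7,0,0,0,0,0])

```text
clock: 8.95
eef_pos: [0.3654, 0.2196, 0.0492]
ee_rot: [[-0.999, 0.051, 0.0], [0.051, 0.999, 0.0], [-0.0, 0.0, -1.0]]
wrist_force: [0.8, -0.2, -1.6]
finger_gap: 0.606
grasp_force: 9.0
```

```bash
cat >> h.py <<'E'
def prof(im,ax,yaw,r=.054,z=.05):
    "brightness along the lateral at radius r before the pot axis, 1.5 mm steps, from lat +21 to -21"
    a=np.radians(yaw);g=cv2.cvtColor(im,cv2.COLOR_RGB2GRAY).astype(np.float32);o=[]
    for l in np.arange(.021,-.0211,-.0015):
        acc=[]
        for rr in(r-.004,r,r+.004):
            u,v=proj("top",[ax[0]-rr*np.cos(a)-l*np.sin(a),ax[1]-rr*np.sin(a)+l*np.cos(a),z]);acc.append(cv2.getRectSubPix(g,(1,1),(u,v))[0,0])
        o.append(int(np.mean(acc)))
    print(o)
E
python3 - <<'E'
from h import *
st()
im,d=snap("top")
for A,y in(((.6110,.3055),4),((.604,.2078),-2.9),((.5852,.1181),2),((.5816,.0225),2.2)):prof(im,A,y)
ear((.5252,.1160),2)
for o in pots([(.611,.3055),(.604,.2078),(.5852,.1181),(.5816,.0225)],d):print(o[0])
E
```

```text
t 8.9 p [0.3654 0.2196 0.0492] yaw -2.92 gap 0.606 gf 9.0 F [ 0.8 -0.2 -1.6] q [ 0.54  0.27 -0.67  0.63  0.    0.59]
[233, 233, 233, 232, 232, 233, 233, 233, 232, 230, 220, 207, 194, 177, 160, 166, 179, 160, 136, 151, 170, 195, 216, 225, 230, 232, 232, 232, 232]
[233, 233, 233, 233, 233, 233, 233, 232, 232, 221, 208, 199, 188, 170, 155, 149, 143, 140, 156, 185, 205, 223, 228, 232, 233, 234, 234, 233, 233]
[234, 233, 230, 205, 179, 160, 147, 142, 143, 146, 172, 208, 222, 232, 231, 225, 196, 173, 159, 159, 172, 179, 183, 204, 226, 231, 235, 235, 235]
[232, 214, 184, 168, 158, 183, 208, 184, 164, 164, 175, 204, 217, 211, 197, 181, 185, 198, 196, 186, 171, 168, 180, 196, 219, 229, 233, 233, 233]
shift [ -0.28 -10.95   0.32] turn [ 0.05  0.05 -4.95]
shift [ -5.66 -10.48   0.32] turn [ 0.05  0.05 -4.95]
[0.614  0.3066]
[0.6084 0.2083]
[0.5844 0.1185]
[0.5811 0.0216]
```

Pot 2 is shut, and its profile is now a single narrow dip. On to pot 3 the same way.

Emit:
apply_moves(rows=[0.39,0,-4,0.2,0,0,-2.5,0.39,-0.1,-8,0.3,0,0,-5,0.39,-0.3,-10.9,0.3,0,0,-5,0.39,-0.3,-10.9,0.3,0,0,-5,0.39,-0.3,-10.9,0.3,0,0,-5,0.39,-2,-10.75,0.3,0,0,-5,0.39,-4,-10.6,0.3,0,0,-5,0.39,-5.65,-10.45,0.3,0,0,-5,0.39,-5.65,-10.45,0.3,0,0,-5,0.39,-5.65,-10.45,0.3,0,0,-5])

```text
clock: 10.0
eef_pos: [0.4171, 0.1131, 0.046]
ee_rot: [[-0.999, -0.037, 0.0], [-0.037, 0.999, 0.001], [-0.0, 0.001, -1.0]]
wrist_force: [-0.4, 1.2, -1.7]
finger_gap: 0.61
grasp_force: 9.0
```

```bash
python3 - <<'E'
from h import *
st();ear((.5252,.1160),2)
im,d=snap("top")
prof(im,(.5852,.1181),2)
for o in pots([(.5852,.1181),(.5816,.0225)],d):print(o[0])
E
```

```text
t 10.0 p [0.4171 0.1131 0.046 ] yaw 2.11 gap 0.61 gf 9.0 F [-0.4  1.2 -1.7] q [ 0.26  0.28 -0.66  0.63  0.    0.23]
shift [ 5.39 -0.07 -0.  ] turn [0.05 0.03 0.11]
shift [-0.01 -0.08 -0.  ] turn [0.05 0.03 0.11]
[130, 119, 109, 106, 104, 108, 116, 128, 156, 193, 214, 229, 233, 235, 232, 223, 196, 168, 142, 133, 137, 151, 168, 178, 187, 193, 198, 215, 226]
[0.5895 0.1192]
[0.5811 0.0216]
```

```bash
python3 - <<'E'
from h import *
im,d=snap("top");u,v=map(int,proj("top",[.55,.115,.05]));b=im[v-30:v+35,u-35:u+35];print(u-35,v-30)
im2,_=snap("side");u,v=map(int,proj("side",[.55,.115,.05]));c=im2[v-30:v+35,u-35:u+35]
cv2.imwrite("pics/a5.png",cv2.resize(np.hstack([b,c]),None,fx=5.7,fy=8,interpolation=cv2.INTER_CUBIC)[...,::-1])
E
```

```text
215 170
```

View pics/a5.png

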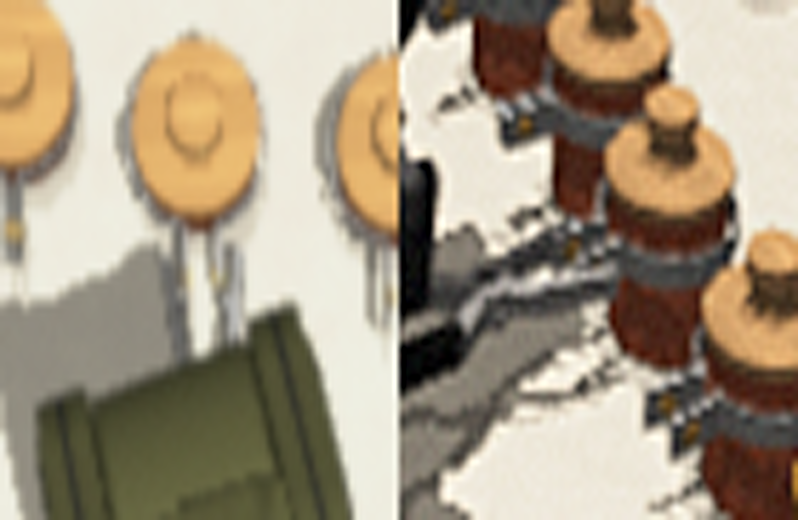

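The jaws (about 175 and 232) straddle the ears (185 and 215). I'll squeeze and retreat.

Emit:
apply_moves(rows=[0.5,0,0,-0.1,0,0,0,0.6,0,0,-0.2,0,0,0,0.7,0,0,-0.3,0,0,0,0.8,0,0,-0.3,0,0,0,0.8,0,0,-0.3,0,0,0,0.8,0,0,-0.3,0,0,0,0.8,0,0,-0.3,0,0,0])

```text
clock: 10.85
eef_pos: [0.4163, 0.112, 0.049]
ee_rot: [[-0.999, -0.036, -0.0], [-0.036, 0.999, 0.0], [0.0, 0.0, -1.0]]
wrist_force: [0.1, -0.3, -1.7]
finger_gap: 0.27
grasp_force: 58.5
```

Emit:
apply_moves(rows=[0.65,0,0,0,0,0,0,0.5,0,0,0,0,0,0,0.39,0,0,0.2,0,0,0,0.39,0,0,0.2,0,0,0,0.39,0,0,0.2,0,0,0,0.39,2,0,0.2,0,0,0,0.39,5,0,0.2,0,0,0,0.39,7,0,0,0,0,0,0.39,7,0,0,0,0,0,0.39,7,0,0,0,0,0])

```text
clock: 11.85
eef_pos: [0.3464, 0.1097, 0.0492]
ee_rot: [[-0.999, -0.036, 0.0], [-0.036, 0.999, 0.0], [-0.0, 0.0, -1.0]]
wrist_force: [1.6, -0.0, -1.4]
finger_gap: 0.61
grasp_force: 9.0
```

```bash
python3 - <<'E'
from h import *
st()
im,d=snap("top")
P4=[(.614,.3066),(.6084,.2083),(.589,.119),(.5811,.0216)]
Q=[o[0] for o in pots(P4,d)];print(Q)
for A,y in zip(Q,(4,-2.9,2,2.2)):prof(im,A,y)
ear((.5216,.0200),2.2)
E
```

```text
t 11.8 p [0.3464 0.1097 0.0492] yaw 2.07 gap 0.61 gf 9.0 F [ 1.6 -0.  -1.4] q [ 0.31  0.17 -0.81  0.59  0.    0.27]
[array([0.6143, 0.3066]), array([0.6082, 0.2081]), array([0.5911, 0.119 ]), array([0.5812, 0.0215])]
[230, 230, 230, 230, 230, 230, 230, 230, 230, 229, 222, 204, 188, 172, 158, 151, 165, 174, 151, 139, 157, 178, 204, 219, 226, 228, 229, 230, 230]
[231, 231, 231, 231, 231, 231, 231, 231, 229, 216, 194, 184, 179, 163, 146, 142, 138, 134, 140, 168, 194, 214, 224, 229, 231, 231, 231, 231, 231]
[232, 232, 232, 233, 232, 232, 230, 215, 192, 170, 152, 153, 153, 141, 133, 133, 141, 157, 184, 216, 226, 231, 232, 233, 233, 232, 232, 232, 232]
[221, 192, 170, 159, 170, 200, 190, 165, 162, 164, 192, 216, 212, 202, 186, 179, 188, 193, 189, 173, 159, 172, 185, 209, 226, 229, 231, 231, 231]
shift [-0.89 -9.65  0.33] turn [ 0.03  0.07 -0.15]
shift [-6.29 -9.64  0.34] turn [ 0.03  0.07 -0.15]
```

Emit:
apply_moves(rows=[0.39,0,-4,0.3,0,0,0,0.39,-0.5,-8,0.3,0,0,0,0.39,-0.9,-9.7,0.3,0,0,0,0.39,-0.9,-9.7,0.3,0,0,0,0.39,-0.9,-9.7,0.3,0,0,0,0.39,-2.5,-9.7,0.3,0,0,0,0.39,-4.5,-9.7,0.3,0,0,0,0.39,-6.3,-9.7,0.3,0,0,0,0.39,-6.3,-9.7,0.3,0,0,0,0.39,-6.3,-9.7,0.3,0,0,0])

```text
clock: 12.9
eef_pos: [0.4131, 0.0157, 0.0459]
ee_rot: [[-0.999, -0.037, -0.0], [-0.037, 0.999, 0.0], [0.0, 0.0, -1.0]]
wrist_force: [0.3, -0.4, -2.1]
finger_gap: 0.612
grasp_force: 9.0
```

Emit:
apply_moves(rows=[0.5,0,0,-0.1,0,0,0,0.6,0,0,-0.2,0,0,0,0.7,0,0,-0.3,0,0,0,0.8,0,0,-0.3,0,0,0,0.8,0,0,-0.3,0,0,0,0.8,0,0,-0.3,0,0,0,0.8,0,0,-0.3,0,0,0])

```text
clock: 13.6
eef_pos: [0.4122, 0.0148, 0.0488]
ee_rot: [[-0.999, -0.036, -0.001], [-0.036, 0.999, 0.0], [0.001, 0.0, -1.0]]
wrist_force: [-0.8, 0.4, -1.4]
finger_gap: 0.271
grasp_force: 58.6
```

Emit:
apply_moves(rows=[0.65,0,0,0,0,0,0,0.5,0,0,0,0,0,0,0.39,0,0,0.2,0,0,0,0.39,0,0,0.2,0,0,0,0.39,0,0,0.2,0,0,0,0.39,2,0,0.2,0,0,0,0.39,5,0,0.2,0,0,0,0.39,7,0,0,0,0,0,0.39,7,0,0,0,0,0,0.39,7,0,0,0,0,0])

```text
clock: 14.6
eef_pos: [0.3428, 0.0123, 0.0492]
ee_rot: [[-0.999, -0.036, 0.0], [-0.036, 0.999, -0.0], [-0.0, -0.0, -1.0]]
wrist_force: [0.8, -0.2, -2.2]
finger_gap: 0.616
grasp_force: 9.0
```

```bash
python3 - <<'E'
from h import *
st()
im,d=snap("top")
P4=[(.614,.3066),(.6084,.2083),(.589,.119),(.5811,.0216)]
Q=[o[0] for o in pots(P4,d)];print(Q)
for A,y in zip(Q,(4,-2.9,2,2.2)):prof(im,A,y)
go([.40,.347,.11],9.6)
E
```

```text
t 14.6 p [0.3428 0.0123 0.0492] yaw 2.05 gap 0.616 gf 9.0 F [ 0.8 -0.2 -2.2] q [ 0.04  0.14 -0.85  0.58 -0.    0.  ]
[array([0.6141, 0.3065]), array([0.6085, 0.208 ]), array([0.591 , 0.1191]), array([0.5844, 0.0218])]
[232, 232, 232, 231, 231, 232, 232, 232, 232, 231, 223, 206, 190, 175, 160, 154, 168, 175, 150, 141, 160, 181, 208, 222, 228, 230, 231, 231, 232]
[233, 233, 233, 233, 232, 232, 233, 232, 230, 216, 194, 185, 181, 164, 147, 144, 140, 136, 144, 171, 196, 218, 226, 231, 232, 233, 233, 233, 233]
[233, 233, 233, 234, 234, 234, 232, 219, 197, 174, 155, 155, 155, 142, 135, 134, 141, 157, 183, 216, 227, 232, 233, 234, 234, 234, 234, 234, 234]
[233, 233, 233, 232, 225, 202, 178, 157, 144, 134, 126, 123, 137, 147, 136, 134, 160, 186, 213, 228, 232, 233, 234, 234, 234, 234, 234, 233, 232]
shift [-6.82 33.25 -6.06] turn [-0.    0.07 -7.55]
```

All four bands now read as shut. Next I'll put the pliers back on the board.

```bash
python3 - <<'E'
from h import *
go([.397,.3495,.11],4);go([.397,.3495,.03],4)
E
```

```text
shift [-6.53 33.51 -6.06] turn [-0.    0.07 -1.95]
shift [-6.52 33.51  1.94] turn [-0.    0.07 -1.95]
```

Emit:
apply_moves(rows=[0.39,0,0,-4.5,0,0,0,0.39,0,4,-6,0,0,0,0.39,-1,9,-6,0,0,0,0.39,-2,14,-6,0,0,-1,0.39,-3,19,-6,0,0,-2,0.39,-4,24,-6,0,0,-2,0.39,-5,29,-6,0,0,-2,0.39,-6.5,33.5,-6,0,0,-2,0.39,-6.5,33.5,-6,0,0,-2,0.39,-6.5,33.5,-6,0,0,-2])

```text
clock: 15.65
eef_pos: [0.3964, 0.3515, 0.1084]
ee_rot: [[-0.997, -0.073, -0.001], [-0.073, 0.997, 0.0], [0.001, 0.0, -1.0]]
wrist_force: [-0.3, -1.7, -2.0]
finger_gap: 0.609
grasp_force: 9.0
```

```bash
python3 - <<'E'
from h import *
st();go([.397,.3495,.03],4);go([.397,.3495,.014],4)
E
```

```text
t 15.7 p [0.3964 0.3515 0.1084] yaw 4.16 gap 0.609 gf 9.0 F [-0.3 -1.7 -2. ] q [ 0.72  0.35 -0.35  0.87  0.    0.65]
shift [-0.05 -0.2   7.84] turn [ 0.02 -0.03  0.16]
shift [-0.05 -0.2   9.44] turn [ 0.02 -0.03  0.16]
```

Emit:
apply_moves(rows=[0.39,0,-0.2,4,0,0,0,0.39,0,-0.2,7,0,0,0,0.39,0,-0.2,8.4,0,0,0,0.39,0,-0.2,9.2,0,0,0,0.39,0,-0.2,9.4,0,0,0,0.39,0,-0.2,9.4,0,0,0,0.2,0,-0.2,9.3,0,0,0,0,0,-0.2,9.2,0,0,0,0,0,-0.2,9.2,0,0,0,0,0,-0.2,9.2,0,0,0])

```text
clock: 16.65
eef_pos: [0.3959, 0.3479, 0.0176]
ee_rot: [[-0.997, -0.071, -0.0], [-0.071, 0.997, 0.001], [-0.0, 0.001, -1.0]]
wrist_force: [0.4, -0.4, -0.7]
finger_gap: 0.997
grasp_force: 0.0
```

Emit:
apply_moves(rows=[0,0,0,-2,0,0,0,0,0,0,-6,0,0,0,0,0,0,-11,0,0,0,0,0,0,-13,0,0,0,0,0,0,-13,0,0,0])

```text
clock: 17.15
eef_pos: [0.3979, 0.3495, 0.1509]
ee_rot: [[-0.997, -0.071, 0.005], [-0.071, 0.997, 0.006], [-0.005, 0.005, -1.0]]
wrist_force: [0.7, 1.0, -1.5]
finger_gap: 1.0
grasp_force: 0.0
```

```bash
python3 - <<'E'
from h import *
st();A=(.614,.3065)
im,d=snap("top");np.savez("top2",im=im,d=d)
print(pots([A],d)[0][0])
go([.614,.3065,.16],0);go([.614,.3065,.071],0)
E
```

```text
t 17.1 p [0.3979 0.3495 0.1509] yaw 4.05 gap 1.0 gf 0.0 F [ 0.7  1.  -1.5] q [ 0.72  0.31 -0.29  0.97  0.    0.65]
[0.6141 0.3066]
shift [-21.38  -5.72  -1.1 ] turn [0.16 0.13 4.05]
shift [-21.36  -5.74   7.8 ] turn [0.16 0.13 4.05]
```

```bash
python3 - <<'E'
from h import *
for u,v in((278,288),(329,273),(427,366),(381,397)):print(ray("side",u,v,.022).round(3))
Z=np.load("top2.npz");im,d=Z["im"],Z["d"];p=pts("top",d)
hsv=cv2.cvtColor(im,cv2.COLOR_RGB2HSV)
m=np.zeros((420,560),np.uint8);s=np.s_[203:268,338:462];m[s]=((im[s][...,2].astype(int)-im[s][...,0])>2)*255
m=cv2.morphologyEx(m,cv2.MORPH_OPEN,np.ones((3,3)))
cs,_=cv2.findContours(m,0,2);k=max(cs,key=cv2.contourArea);r=cv2.minAreaRect(k);W=np.array([ray("top",*q,.008)[:2] for q in cv2.boxPoints(r)]);print(r,W.round(3).tolist(),W.mean(0))
print(pots([(.584,.022)],d)[0])
go([.584,.0218,.17],3);go([.584,.0218,.074],3)
E
```

```text
[ 0.386 -0.148  0.022]
[ 0.509 -0.162  0.022]
[ 0.52  -0.448  0.022]
[ 0.407 -0.454  0.022]
((398.41802978515625, 232.65533447265625), (45.49933624267578, 102.44757843017578), 85.36454010009766) [[0.51, -0.153], [0.526, -0.447], [0.396, -0.448], [0.381, -0.157]] [ 0.45317798 -0.30135228]
(array([0.5844, 0.0218]), np.int64(74), np.float64(0.09), 26, -177.7, np.float64(0.052))
shift [-16.38 -33.9   -2.19] turn [0.16 0.13 1.05]
shift [-16.35 -33.93   7.41] turn [0.16 0.13 1.05]
```

Emit:
apply_moves(rows=[0.3,-2,-5,-2,0,0,0,0.3,-4,-9.5,-2,0,0,0,0.3,-6,-14,-2,0,0,1,0.3,-8,-18.5,-2,0,0,1,0.3,-10,-23,-2,0,0,1,0.3,-12,-27.5,-2,0,0,1,0.3,-14,-32,-2,0.15,0.15,1,0.3,-16.4,-33.9,-2,0.15,0.15,1,0.3,-16.4,-33.9,-2,0.15,0.15,1,0.3,-16.4,-33.9,-2,0.15,0.15,1])

```text
clock: 18.2
eef_pos: [0.582, 0.0203, 0.1644]
ee_rot: [[-0.999, -0.052, -0.008], [-0.052, 0.999, -0.003], [0.008, -0.002, -1.0]]
wrist_force: [-0.2, -0.2, 0.3]
finger_gap: 0.7
grasp_force: 0.0
```

```bash
python3 - <<'E'
from h import *
st();go([.584,.0218,.074],3)
E
```

```text
t 18.2 p [0.582  0.0203 0.1644] yaw 2.97 gap 0.7 gf 0.0 F [-0.2 -0.2  0.3] q [ 0.04  0.4  -0.11  1.07 -0.   -0.02]
shift [-0.28  0.16  9.04] turn [-0.12 -0.45 -0.03]
```

Descend, grip, lift, then carry to the far slot.

Emit:
apply_moves(rows=[0.3,-0.3,0.15,4,0,-0.4,0,0.3,-0.3,0.15,7.5,0,-0.4,0,0.3,-0.3,0.15,9,0,-0.4,0,0.3,-0.3,0.15,9,0,-0.4,0,0.6,-0.3,0.15,9,0,-0.4,0,0.9,-0.3,0.15,9,0,-0.4,0,1,-0.3,0.15,9,0,-0.4,0,1,-0.3,0.15,9,0,-0.4,0,1,-0.3,0.15,9,0,-0.4,0])

```text
clock: 19.1
eef_pos: [0.5866, 0.0225, 0.0783]
ee_rot: [[-0.999, -0.053, 0.006], [-0.053, 0.999, -0.002], [-0.006, -0.002, -1.0]]
wrist_force: [-1.5, 0.7, 6.0]
finger_gap: 0.276
grasp_force: 59.2
```

Emit:
apply_moves(rows=[1,0,0,-2,0,0,0,1,0,0,-5,0,0,0,1,0,0,-9,0,0,0,1,0,0,-12,0,0,0,1,3,0,-12,0,0,0,1,7,0,-12,0,0,0,1,11,-2,-12,0,0,0,1,12,-6,-12,0,0,0,1,12,-8,-12,0,0,0,1,12,-8,-12,0,0,0])

```text
clock: 20.1
eef_pos: [0.4688, -0.066, 0.1961]
ee_rot: [[-0.999, -0.049, 0.003], [-0.049, 0.999, -0.004], [-0.003, -0.004, -1.0]]
wrist_force: [0.2, 1.1, -5.7]
finger_gap: 0.278
grasp_force: 60.3
```

```bash
python3 - <<'E'
from h import *
st();go([.4593,-.408,.19],3);go([.4593,-.408,.08],3)
E
```

```text
t 20.1 p [ 0.4688 -0.066   0.1961] yaw 2.83 gap 0.278 gf 60.3 F [ 0.2  1.1 -5.7] q [-0.14  0.19 -0.33  1.05 -0.   -0.19]
shift [  2.64 -34.11   0.73] turn [-0.21  0.15 -0.17]
shift [  2.67 -34.07  11.73] turn [-0.21  0.15 -0.17]
```

Emit:
apply_moves(rows=[1,0,-4,0.3,0,0,0,1,0.5,-8.5,0.6,0,0,0,1,1,-13,0.7,0,0,0,1,1.5,-17.5,0.7,0,0,0,1,2,-22,0.7,0,0,0,1,2.3,-26.5,0.7,0,0,0,1,2.6,-31,0.7,0,0,0,1,2.65,-34.1,0.7,-0.2,0.1,-0.1,1,2.65,-34.1,0.7,-0.2,0.1,-0.1,1,2.65,-34.1,0.7,-0.2,0.1,-0.1])

```text
clock: 21.1
eef_pos: [0.4611, -0.4055, 0.1889]
ee_rot: [[-0.999, -0.054, -0.0], [-0.054, 0.999, 0.003], [-0.0, 0.003, -1.0]]
wrist_force: [-0.3, 0.6, -4.9]
finger_gap: 0.268
grasp_force: 61.0
```

```bash
python3 - <<'E'
from h import *
st();go([.4593,-.408,.081],3)
E
```

```text
t 21.1 p [ 0.4611 -0.4055  0.1889] yaw 3.09 gap 0.268 gf 61.0 F [-0.3  0.6 -4.9] q [-0.72  0.43  0.01  1.15  0.   -0.78]
shift [ 0.2  -0.28 10.79] turn [0.19 0.01 0.09]
```

Emit:
apply_moves(rows=[1,0.2,-0.3,4,0,0,0,1,0.2,-0.3,8,0,0,0,1,0.2,-0.3,10,0,0,0,1,0.2,-0.3,10.7,0,0,0,1,0.2,-0.3,10.8,0,0,0,1,0.2,-0.3,10.8,0,0,0,0.6,0.2,-0.3,10.7,0,0,0,0.45,0.2,-0.3,10.6,0,0,0,0.45,0.2,-0.3,10.4,0,0,0])

```text
clock: 22.0
eef_pos: [0.4606, -0.4094, 0.0876]
ee_rot: [[-0.998, -0.055, 0.003], [-0.055, 0.998, -0.001], [-0.003, -0.001, -1.0]]
wrist_force: [0.5, 0.6, -0.6]
finger_gap: 0.549
grasp_force: 0.0
```

Emit:
apply_moves(rows=[0.45,0,0,-2,0,0,0,0.45,0,0,-6,0,0,0,0.45,0,0,-9,0,0,0,0.45,0,4,-9,0,0,0,0.45,-1,8.5,-9,0,0,0,0.35,-2,13,-9,0,0,0,0.35,-3,17.5,-9,0,0,0,0.35,-4,22,-9,0,0,0,0.35,-4,22,-9,0,0,0,0.35,-4,22,-9,0,0,0])

```text
clock: 23.0
eef_pos: [0.4882, -0.1863, 0.1774]
ee_rot: [[-0.998, -0.057, 0.003], [-0.057, 0.998, -0.0], [-0.003, -0.0, -1.0]]
wrist_force: [-0.1, -1.4, -0.5]
finger_gap: 0.65
grasp_force: 0.0
```

```bash
python3 - <<'E'
from h import *
st()
im,d=snap("top")
for o in pots([(.4593,-.408),(.591,.119),(.608,.208),(.614,.306)],d):print(o)
A=pots([(.591,.119)],d)[0][0]
go([*A,.17],3);go([*A,.077],3)
E
```

```text
t 23.0 p [ 0.4882 -0.1863  0.1774] yaw 3.28 gap 0.65 gf 0.0 F [-0.1 -1.4 -0.5] q [-0.37  0.28 -0.25  1.03  0.   -0.42]
(array([nan, nan]), np.int64(0), np.float64(nan), 0, nan, np.float64(nan))
(array([0.5912, 0.119 ]), np.int64(71), np.float64(0.091), 35, 144.3, np.float64(0.036))
(array([0.6081, 0.2083]), np.int64(74), np.float64(0.09), 30, -176.5, np.float64(0.049))
(array([0.614 , 0.3065]), np.int64(76), np.float64(0.09), 28, -174.2, np.float64(0.052))
shift [-12.    30.01   0.75] turn [-0.02  0.16  0.19]
shift [-11.97  30.01  10.05] turn [-0.02  0.16  0.19]h.py:21: RuntimeWarning: Mean of empty slice.
  c=p[m][:,:2].mean(0)
  ret = um.true_divide(
h.py:23: RuntimeWarning: Mean of empty slice.
  q=p[e][:,:2]-c;a=q.mean(0)
  return _methods._mean(a, axis=axis, dtype=dtype,
  ret = ret.dtype.type(ret / rcount)
```

```bash
python3 - <<'E'
from h import *
for n in("top","side"):
    im,d=snap(n);p=pts(n,d)
    if n=="top":T=im
    m=(d>0)&(np.hypot(p[...,0]-.46,p[...,1]+.408)<.06);q=p[m];print(n,len(q),np.percentile(q[:,2],[5,50,95,99]).round(3))
    k=m&(p[...,2]>.08);print(k.sum(),p[k].mean(0).round(3) if k.sum() else "", p[m&(p[...,2]>.055)].mean(0).round(3))
    if n=="side":S=im
a=T[200:275,330:460];b=S[200:400,270:480]
cv2.imwrite("pics/t1.png",np.hstack([cv2.resize(a,(390,225)),cv2.resize(b,(236,225))])[...,::-1])
E
```

```text
Traceback (most recent call last):
IndexError: index -1 is out of bounds for axis 0 with size 0
```

The spot is hidden by the arm in the top view. I'll move on to pot 3 and check from there.

Emit:
apply_moves(rows=[0.35,0,4.5,0.5,0,0,0,0.35,0,9,0.5,0,0,0,0.35,-1,13.5,0.5,0,0,0,0.35,-3,18,0.5,0,0,0,0.35,-6,22,0.5,0,0,0,0.35,-9,26,0.5,0,0,0,0.35,-12,30,0.7,0,0.1,0.2,0.35,-12,30,0.7,0,0.1,0.2,0.35,-12,30,0.7,0,0.1,0.2])

```text
clock: 24.0
eef_pos: [0.5916, 0.1186, 0.1692]
ee_rot: [[-0.999, -0.051, -0.001], [-0.051, 0.999, 0.0], [0.001, 0.0, -1.0]]
wrist_force: [-0.2, -0.8, 0.5]
finger_gap: 0.65
grasp_force: 0.0
```

```bash
python3 - <<'E' 2>&1 | grep -v -i warn
from h import *
st();go([.5912,.119,.077],3)
im,d=snap("top");print(pots([(.4593,-.408)],d))
im,d=snap("side");p=pts("side",d);m=(d>0)&(np.hypot(p[...,0]-.46,p[...,1]+.408)<.06)&(p[...,2]>.03);q=p[m];print(len(q),np.percentile(q[:,2],[50,95,99]).round(3),q[q[:,2]>.08].mean(0))
E
```

```text
t 24.0 p [0.5916 0.1186 0.1692] yaw 2.93 gap 0.65 gf 0.0 F [-0.2 -0.8  0.5] q [ 0.2   0.42 -0.06  1.09  0.    0.15]
shift [0.03 0.04 9.22] turn [ 0.01 -0.07 -0.07]
[(array([ 0.4583, -0.4074]), np.int64(77), np.float64(0.093), 35, -178.1, np.float64(0.051))]
1431 [0.071 0.095 0.097] [ 0.4570162  -0.41168826  0.09337745]
```

Pot 4 stands in the tray as planned. Next, pot 3.

Emit:
apply_moves(rows=[0.35,0,0,4,0,0,0,0.35,0,0,7.5,0,0,0,0.35,0,0,9.1,0,0,0,0.35,0,0,9.1,0,0,0,0.6,0,0,9.1,0,0,0,0.9,0,0,9.1,0,0,0,1,0,0,9.1,0,0,0,1,0,0,9.1,0,0,0,1,0,0,9.1,0,0,0])

```text
clock: 25.0
eef_pos: [0.5921, 0.1195, 0.081]
ee_rot: [[-0.999, -0.052, 0.003], [-0.052, 0.999, 0.001], [-0.003, 0.001, -1.0]]
wrist_force: [-1.0, -0.7, 7.0]
finger_gap: 0.273
grasp_force: 59.2
```

Emit:
apply_moves(rows=[1,0,0,-2,0,0,0,1,0,0,-5,0,0,0,1,0,0,-9,0,0,0,1,0,0,-11.5,0,0,0,1,3,-2,-11.5,0,0,0,1,6.5,-5,-11.5,0,0,0,1,10,-8,-11.5,0,0,0,1,12,-12,-11.5,0,0,0,1,12,-16,-11.5,0,0,0,1,12,-18,-11.5,0,0,0])

```text
clock: 26.0
eef_pos: [0.4787, -0.0693, 0.1936]
ee_rot: [[-0.999, -0.049, -0.001], [-0.049, 0.999, -0.001], [0.001, -0.001, -1.0]]
wrist_force: [1.2, 0.4, -5.2]
finger_gap: 0.27
grasp_force: 60.2
```

```bash
python3 - <<'E'
from h import *
st();go([.4554,-.336,.19],3)
E
```

```text
t 26.0 p [ 0.4787 -0.0693  0.1936] yaw 2.82 gap 0.27 gf 60.2 F [ 1.2  0.4 -5.2] q [-0.14  0.21 -0.31  1.06 -0.   -0.19]
shift [  3.64 -26.52   0.38] turn [-0.04 -0.08 -0.18]
```

Emit:
apply_moves(rows=[1,1.5,-4,0.2,0,0,0,1,3,-8.5,0.3,0,0,0,1,3.6,-13,0.3,0,0,0,1,3.6,-17.5,0.3,0,0,0,1,3.6,-22,0.3,0,0,0,1,3.6,-26.5,0.3,0,0,0,1,3.6,-26.5,0.3,0,0,-0.2,1,3.6,-26.5,0.3,0,0,-0.2,1,3.6,-26.5,0.3,0,0,-0.2])

```text
clock: 26.9
eef_pos: [0.457, -0.332, 0.1899]
ee_rot: [[-0.998, -0.055, -0.002], [-0.055, 0.998, 0.003], [0.002, 0.003, -1.0]]
wrist_force: [0.0, 0.1, -5.2]
finger_gap: 0.271
grasp_force: 60.8
```

```bash
python3 - <<'E'
from h import *
st();go([.4554,-.336,.083],3)
E
```

```text
t 26.9 p [ 0.457  -0.332   0.1899] yaw 3.17 gap 0.271 gf 60.8 F [ 0.   0.1 -5.2] q [-0.63  0.35 -0.12  1.11  0.   -0.68]
shift [ 0.16 -0.42 10.68] turn [ 0.16 -0.13  0.17]
```

Emit:
apply_moves(rows=[1,0.1,-0.2,4,0,0,0,1,0.1,-0.2,8,0,0,0,1,0.1,-0.2,10,0,0,0,1,0.1,-0.2,10.6,0,0,0,1,0.1,-0.2,10.7,0,0,0,1,0.1,-0.2,10.7,0,0,0,0.6,0.1,-0.2,10.6,0,0,0,0.45,0.1,-0.2,10.5,0,0,0,0.45,0.1,-0.2,10.3,0,0,0])

```text
clock: 27.8
eef_pos: [0.4581, -0.3357, 0.0885]
ee_rot: [[-0.998, -0.055, 0.002], [-0.055, 0.998, -0.001], [-0.001, -0.001, -1.0]]
wrist_force: [0.8, -0.2, -0.3]
finger_gap: 0.55
grasp_force: 0.0
```

Emit:
apply_moves(rows=[0.45,0,0,-2,0,0,0,0.45,0,0,-6,0,0,0,0.45,0,0,-9,0,0,0,0.45,0,4.5,-9,0,0,0,0.45,0,9,-9,0,0,0,0.35,0,13.5,-9,0,0,0,0.35,0,18,-9,0,0,0,0.35,0,22.5,-9,0,0,0,0.35,0,27,-9,0,0,0,0.35,0,31,-9,0,0,0])

```text
clock: 28.8
eef_pos: [0.4403, -0.0239, 0.1786]
ee_rot: [[-0.998, -0.055, 0.002], [-0.055, 0.998, 0.001], [-0.002, 0.001, -1.0]]
wrist_force: [0.1, 0.0, -0.5]
finger_gap: 0.65
grasp_force: 0.0
```

```bash
python3 - <<'E' 2>&1 | grep -v -i warn
from h import *
st()
im,d=snap("top")
for o in pots([(.4583,-.4074),(.4554,-.336),(.608,.208),(.614,.306)],d):print(o)
A=pots([(.608,.208)],d)[0][0];go([*A,.17],-1)
E
```

```text
t 28.8 p [ 0.4403 -0.0239  0.1786] yaw 3.16 gap 0.65 gf 0.0 F [ 0.1  0.  -0.5] q [-0.06  0.15 -0.43  0.99  0.   -0.11]
(array([ 0.4582, -0.4073]), np.int64(77), np.float64(0.093), 34, -177.3, np.float64(0.052))
(array([ 0.4548, -0.3312]), np.int64(76), np.float64(0.093), 105, -115.2, np.float64(0.039))
(array([0.6083, 0.2082]), np.int64(76), np.float64(0.089), 29, 178.8, np.float64(0.051))
(array([0.6139, 0.3065]), np.int64(77), np.float64(0.09), 29, -174.3, np.float64(0.051))
shift [-18.21  21.66   1.01] turn [0.35 0.05 4.45]
```

Emit:
apply_moves(rows=[0.35,-3,4,0.9,0,0,-1,0.35,-6,8,0.9,0,0,-1,0.35,-9,12,0.9,0,0,0,0.35,-12,16,0.9,0,0,2,0.35,-15,19,0.9,0,0,3,0.35,-18.2,21.7,0.9,0.2,0,4.4,0.35,-18.2,21.7,0.9,0.2,0,4.4,0.35,-18.2,21.7,0.9,0.2,0,4.4,0.35,-18.2,21.7,0.9,0.2,0,4.4])

```text
clock: 29.75
eef_pos: [0.6091, 0.2, 0.169]
ee_rot: [[-1.0, 0.022, -0.001], [0.022, 1.0, -0.003], [0.001, -0.003, -1.0]]
wrist_force: [-0.1, 1.0, -0.7]
finger_gap: 0.651
grasp_force: 0.0
```

```bash
python3 - <<'E' 2>&1 | grep -v -i warn
from h import *
st();go([.6083,.2082,.077],-1)
E
```

```text
t 29.8 p [0.6091 0.2    0.169 ] yaw -1.28 gap 0.651 gf 0.0 F [-0.1  1.  -0.7] q [ 0.32  0.49  0.05  1.14 -0.    0.34]
shift [0.09 0.85 9.2 ] turn [-0.18 -0.07 -0.28]
```

Emit:
apply_moves(rows=[0.35,0,0.8,3,0,0,0,0.35,0,0.8,6,0,0,0,0.35,0,0.8,8,0,0,0,0.35,0,0.8,9.1,0,0,0,0.35,0,0.8,9.1,0,0,0,0.6,0,0.8,9.1,0,0,0,0.9,0,0.8,9.1,0,0,0,1,0,0.8,9.1,0,0,0,1,0,0.8,9.1,0,0,0,1,0,0.8,9.1,0,0,0])

```text
clock: 30.75
eef_pos: [0.6111, 0.2093, 0.0799]
ee_rot: [[-1.0, 0.022, 0.003], [0.022, 1.0, -0.001], [-0.003, -0.001, -1.0]]
wrist_force: [-1.1, -0.3, 6.0]
finger_gap: 0.272
grasp_force: 59.0
```

Emit:
apply_moves(rows=[1,0,0,-2,0,0,0,1,0,0,-5,0,0,0,1,0,0,-9,0,0,0,1,0,0,-11.5,0,0,0,1,3,-2,-11.5,0,0,0,1,6.5,-5,-11.5,0,0,0,1,10,-8,-11.5,0,0,0,1,12,-12,-11.5,0,0,0,1,12,-16,-11.5,0,0,0,1,12,-18,-11.5,0,0,0])

```text
clock: 31.75
eef_pos: [0.4838, 0.029, 0.1929]
ee_rot: [[-1.0, 0.023, -0.003], [0.024, 1.0, -0.005], [0.003, -0.005, -1.0]]
wrist_force: [0.9, 0.4, -5.8]
finger_gap: 0.272
grasp_force: 60.2
```

```bash
python3 - <<'E'
from h import *
st();go([.4516,-.263,.19],0)
E
```

```text
t 31.8 p [0.4838 0.029  0.1929] yaw -1.35 gap 0.272 gf 60.2 F [ 0.9  0.4 -5.8] q [ 0.06  0.21 -0.3   1.06 -0.    0.09]
shift [  2.53 -29.26   0.43] turn [-0.26 -0.15 -1.35]
```

Emit:
apply_moves(rows=[1,1,-4,0.2,0,0,0,1,2,-8.5,0.4,0,0,0,1,2.5,-13,0.4,0,0,0,1,2.5,-17.5,0.4,0,0,0,1,2.5,-22,0.4,0,0,0,1,2.5,-26,0.4,0,0,-1,1,2.5,-29.2,0.4,-0.2,0,-1.3,1,2.5,-29.2,0.4,-0.2,0,-1.3,1,2.5,-29.2,0.4,-0.2,0,-1.3,1,2.5,-29.2,0.4,-0.2,0,-1.3])

```text
clock: 32.75
eef_pos: [0.4539, -0.2586, 0.1896]
ee_rot: [[-1.0, -0.001, -0.002], [-0.001, 1.0, 0.002], [0.002, 0.002, -1.0]]
wrist_force: [-0.0, 0.9, -4.9]
finger_gap: 0.272
grasp_force: 60.6
```

```bash
python3 - <<'E'
from h import *
st();go([.4516,-.263,.082],0)
E
```

```text
t 32.8 p [ 0.4539 -0.2586  0.1896] yaw 0.08 gap 0.272 gf 60.6 F [-0.   0.9 -4.9] q [-0.52  0.28 -0.22  1.07  0.   -0.52]
shift [ 0.21 -0.46 10.76] turn [ 0.14 -0.13  0.08]
```

Emit:
apply_moves(rows=[1,0.1,-0.3,4,0,0,0,1,0.1,-0.3,8,0,0,0,1,0.1,-0.3,10,0,0,0,1,0.1,-0.3,10.6,0,0,0,1,0.1,-0.3,10.7,0,0,0,1,0.1,-0.3,10.7,0,0,0,0.6,0.1,-0.3,10.6,0,0,0,0.45,0.1,-0.3,10.5,0,0,0,0.45,0.1,-0.3,10.3,0,0,0])

```text
clock: 33.65
eef_pos: [0.4546, -0.2631, 0.0883]
ee_rot: [[-1.0, -0.001, 0.002], [-0.001, 1.0, -0.0], [-0.002, -0.0, -1.0]]
wrist_force: [0.1, -1.1, 0.2]
finger_gap: 0.55
grasp_force: 0.0
```

Emit:
apply_moves(rows=[0.45,0,0,-2,0,0,0,0.45,0,0,-6,0,0,0,0.45,0,0,-9,0,0,0,0.45,0,4.5,-9,0,0,0,0.45,0,9,-9,0,0,0,0.35,0,13.5,-9,0,0,0,0.35,0,18,-9,0,0,0,0.35,0,22.5,-9,0,0,0,0.35,0,27,-9,0,0,0,0.35,0,31,-9,0,0,0])

```text
clock: 34.65
eef_pos: [0.4537, 0.0492, 0.1784]
ee_rot: [[-1.0, -0.001, 0.002], [-0.001, 1.0, 0.001], [-0.002, 0.001, -1.0]]
wrist_force: [0.6, -0.8, -0.6]
finger_gap: 0.651
grasp_force: 0.0
```

```bash
python3 - <<'E' 2>&1 | grep -v -i warn
from h import *
st()
im,d=snap("top")
for o in pots([(.4583,-.4074),(.4554,-.332),(.4516,-.262),(.614,.306)],d):print(o)
A=pots([(.614,.306)],d)[0][0];go([*A,.17],4)
E
```

```text
t 34.6 p [0.4537 0.0492 0.1784] yaw 0.07 gap 0.651 gf 0.0 F [ 0.6 -0.8 -0.6] q [ 0.11  0.17 -0.4   1.    0.    0.11]
(array([ 0.4582, -0.4072]), np.int64(77), np.float64(0.093), 34, -177.2, np.float64(0.051))
(array([ 0.4548, -0.3312]), np.int64(76), np.float64(0.093), 104, -114.3, np.float64(0.039))
(array([ 0.4517, -0.2611]), np.int64(76), np.float64(0.094), 87, -125.0, np.float64(0.036))
(array([0.6139, 0.3065]), np.int64(77), np.float64(0.09), 28, -174.0, np.float64(0.052))
shift [-16.16  25.1    1.04] turn [ 0.37  0.11 -3.64]
```

Emit:
apply_moves(rows=[0.35,-2,4.5,0.9,0,0,0,0.35,-5,9,0.9,0,0,0,0.35,-8,13.5,0.9,0,0,0,0.35,-11,17.5,0.9,0,0,-1,0.35,-13.5,21.5,0.9,0,0,-2,0.35,-16.2,25.4,0.9,0.2,0,-3.6,0.35,-16.2,25.4,0.9,0.2,0,-3.6,0.35,-16.2,25.4,0.9,0.2,0,-3.6,0.35,-16.2,25.4,0.9,0.2,0,-3.6])

```text
clock: 35.6
eef_pos: [0.6147, 0.3004, 0.1688]
ee_rot: [[-0.998, -0.063, -0.001], [-0.063, 0.998, -0.003], [0.001, -0.003, -1.0]]
wrist_force: [-0.4, 0.6, 0.8]
finger_gap: 0.648
grasp_force: 0.0
```

```bash
python3 - <<'E' 2>&1 | grep -v -i warn
from h import *
st();go([.6142,.3068,.077],4)
E
```

```text
t 35.6 p [0.6147 0.3004 0.1688] yaw 3.61 gap 0.648 gf 0.0 F [-0.4  0.6  0.8] q [ 0.46  0.57  0.19  1.19 -0.    0.39]
shift [0.   0.68 9.18] turn [-0.19 -0.07 -0.39]
```

Emit:
apply_moves(rows=[0.35,0,0.65,3,0,0,0,0.35,0,0.65,6,0,0,0,0.35,0,0.65,8,0,0,0,0.35,0,0.65,9.1,0,0,0,0.35,0,0.65,9.1,0,0,0,0.6,0,0.65,9.1,0,0,0,0.9,0,0.65,9.1,0,0,0,1,0,0.65,9.1,0,0,0,1,0,0.65,9.1,0,0,0,1,0,0.65,9.1,0,0,0])

```text
clock: 36.6
eef_pos: [0.6159, 0.3081, 0.0799]
ee_rot: [[-0.998, -0.064, 0.003], [-0.064, 0.998, -0.001], [-0.003, -0.002, -1.0]]
wrist_force: [0.1, -1.3, 7.2]
finger_gap: 0.277
grasp_force: 58.8
```

Emit:
apply_moves(rows=[1,0,0,-2,0,0,0,1,0,0,-5,0,0,0,1,0,0,-9,0,0,0,1,0,0,-11.5,0,0,0,1,3,-3,-11.5,0,0,0,1,6.5,-6,-11.5,0,0,0,1,10,-9,-11.5,0,0,0,1,12,-13,-11.5,0,0,0,1,13,-17.5,-11.5,0,0,0,1,13,-20,-11.5,0,0,0])

```text
clock: 37.6
eef_pos: [0.4942, 0.097, 0.1925]
ee_rot: [[-0.998, -0.063, -0.004], [-0.063, 0.998, -0.005], [0.005, -0.005, -1.0]]
wrist_force: [0.4, 1.3, -5.6]
finger_gap: 0.274
grasp_force: 60.0
```

```bash
python3 - <<'E'
from h import *
st();go([.450,-.192,.19],3)
E
```

```text
t 37.6 p [0.4942 0.097  0.1925] yaw 3.59 gap 0.274 gf 60.0 F [ 0.4  1.3 -5.6] q [ 0.2   0.25 -0.26  1.07 -0.    0.13]
shift [  6.22 -28.57   0.42] turn [-0.27 -0.27  0.59]
```

Emit:
apply_moves(rows=[1,1.5,-4,0.2,0,0,0,1,3,-8.5,0.4,0,0,0,1,4.5,-13,0.4,0,0,0,1,5.5,-17.5,0.4,0,0,0,1,6,-22,0.4,0,0,0,1,6,-26,0.4,0,0,0,1,6.1,-28.6,0.4,-0.2,-0.2,0,1,6.1,-28.6,0.4,-0.2,-0.2,0.5,1,6.1,-28.6,0.4,-0.2,-0.2,0.5,1,6.1,-28.6,0.4,-0.2,-0.2,0.5])

```text
clock: 38.6
eef_pos: [0.4545, -0.1883, 0.1895]
ee_rot: [[-0.998, -0.056, 0.002], [-0.056, 0.998, 0.002], [-0.002, 0.002, -1.0]]
wrist_force: [-0.4, 0.0, -5.7]
finger_gap: 0.274
grasp_force: 60.3
```

```bash
python3 - <<'E'
from h import *
st();go([.450,-.192,.082],3)
E
```

```text
t 38.6 p [ 0.4545 -0.1883  0.1895] yaw 3.19 gap 0.274 gf 60.3 F [-0.4  0.  -5.7] q [-0.39  0.23 -0.3   1.05  0.   -0.45]
shift [ 0.48 -0.37 10.75] turn [0.12 0.09 0.19]
```

Emit:
apply_moves(rows=[1,0.4,-0.3,4,0,0,0,1,0.4,-0.3,8,0,0,0,1,0.4,-0.3,10,0,0,0,1,0.4,-0.3,10.6,0,0,0,1,0.4,-0.3,10.7,0,0,0,1,0.4,-0.3,10.7,0,0,0,0.6,0.4,-0.3,10.6,0,0,0,0.45,0.4,-0.3,10.5,0,0,0,0.45,0.4,-0.3,10.3,0,0,0])

```text
clock: 39.5
eef_pos: [0.4528, -0.1926, 0.088]
ee_rot: [[-0.998, -0.055, 0.005], [-0.055, 0.998, -0.0], [-0.005, -0.0, -1.0]]
wrist_force: [0.0, -0.7, -0.5]
finger_gap: 0.55
grasp_force: 0.0
```

Emit:
apply_moves(rows=[0.45,0,0,-2,0,0,0,0.45,0,0,-6,0,0,0,0.45,0,0,-9,0,0,0,0.35,0,4.5,-9,0,0,0,0.2,0,9,-9,0,0,0,0,0,13.5,-9,0,0,0,0,0,18,-9,0,0,0,0,0,22.5,-9,0,0,0,0,0,22.5,-9,0,0,0,0,0,22.5,-9,0,0,0])

```text
clock: 40.5
eef_pos: [0.4394, 0.0331, 0.1778]
ee_rot: [[-0.998, -0.058, 0.004], [-0.058, 0.998, 0.001], [-0.004, 0.0, -1.0]]
wrist_force: [0.7, 0.7, 0.5]
finger_gap: 1.001
grasp_force: 0.0
```

```bash
python3 - <<'E' 2>&1 | grep -v -i warn
from h import *
st()
im,d=snap("top");np.savez("top3",im=im,d=d);p=pts("top",d)
for o in pots([(.4583,-.4074),(.4554,-.332),(.4516,-.262),(.45,-.192)],d):print(o)
hsv=cv2.cvtColor(im,cv2.COLOR_RGB2HSV)
s=np.zeros((420,560),bool);s[225:262,315:352]=1
red=(s&(hsv[...,1]>120)&((hsv[...,0]<10)|(hsv[...,0]>170))).astype(np.uint8)
q=np.argwhere(red)[:,::-1].astype(np.float32);e=cv2.fitEllipse(cv2.convexHull(q));print("dial ellipse",e,ray("top",*e[0],.03).round(4))
m=s&(d>0)&(p[...,2]>.03)&(p[...,2]<.06);r=cv2.minEnclosingCircle(np.float32(p[m][:,:2]*1000));print("depth dial",r,p[m].mean(0).round(4),m.sum())
# pliers on the board
A=im[200:285,135:205];B=im[215:265,310:370]
cv2.imwrite("pics/f1.png",np.hstack([cv2.resize(A,(350,425),interpolation=2),cv2.resize(B,(420,425),fx=0,fy=0,interpolation=2)])[...,::-1])
E
```

```text
t 40.5 p [0.4394 0.0331 0.1778] yaw 3.31 gap 1.001 gf 0.0 F [0.7 0.7 0.5] q [ 0.07  0.15 -0.43  0.99  0.    0.02]
(array([ 0.4582, -0.407 ]), np.int64(77), np.float64(0.094), 35, -177.4, np.float64(0.052))
(array([ 0.4545, -0.3312]), np.int64(73), np.float64(0.095), 106, -113.8, np.float64(0.039))
(array([ 0.4518, -0.261 ]), np.int64(77), np.float64(0.094), 86, -122.9, np.float64(0.036))
(array([ 0.4504, -0.1912]), np.int64(76), np.float64(0.094), 81, -129.9, np.float64(0.034))
dial ellipse ((337.2298278808594, 245.61517333984375), (5.702913761138916, 17.200634002685547), 178.0127410888672) [ 0.4196 -0.1214  0.03  ]
depth dial ((425.5672607421875, -116.62660217285156), 23.600040435791016) [ 0.425  -0.1216  0.0385] 66
```

View pics/f1.png

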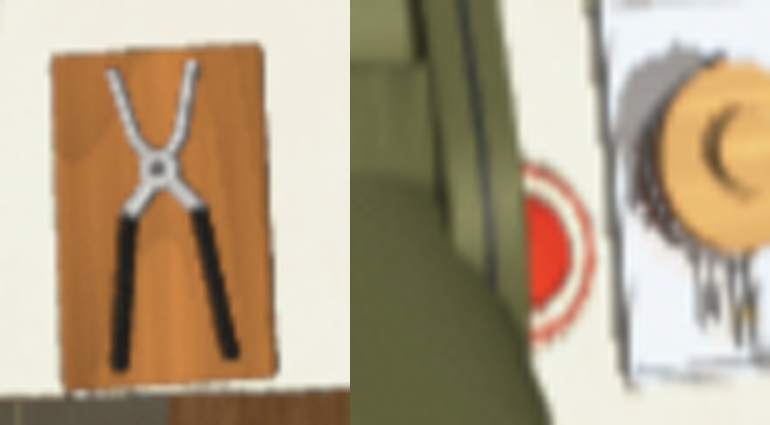

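The left crop shows the pliers lying flat on the board. In the right crop the arm covers half the timer, so I'll measure it from the earlier clear frame.

```bash
python3 - <<'E'
from h import *
for f in("top0","top2"):
    Z=np.load(f+".npz");im,d=Z["im"],Z["d"];p=pts("top",d);hsv=cv2.cvtColor(im,cv2.COLOR_RGB2HSV).astype(int)
    s=np.zeros((420,560),bool);s[228:262,322:348]=1
    red=s&(hsv[...,1]>90)&((hsv[...,0]<10)|(hsv[...,0]>168))
    q=np.argwhere(red)[:,::-1].astype(np.float32);c,r=cv2.minEnclosingCircle(q);print(f,"ring",c,r)
    k=s&red&(np.hypot(np.indices(im.shape[:2])[1]-c[0],np.indices(im.shape[:2])[0]-c[1])<6.5);cc=np.argwhere(k).mean(0)[::-1];print("cap",cc,k.sum(),np.median(p[k][:,2]))
    print("ring z.02",ray("top",*c,.02).round(4),"z.03",ray("top",*c,.03).round(4),"cap z.043",ray("top",*cc,.043).round(4))
    m=s&(d>0)&(p[...,2]>.03)&(p[...,2]<.06);print("depth",p[m].mean(0).round(4),m.sum(),np.ptp(p[m],axis=0).round(3))
im,d=snap("side");p=pts("side",d);m=(d>0)&(np.hypot(p[...,0]-.42,p[...,1]+.115)<.05)&(p[...,2]>.03)&(p[...,2]<.06);print("side",p[m].mean(0).round(4),m.sum(),p[m].min(0).round(3),p[m].max(0).round(3))
E
```

```text
top0 ring (333.5, 244.5) 10.700567245483398
cap [333.55371901 244.55371901] 121 0.03887188993065571
ring z.02 [ 0.4235 -0.1127  0.02  ] z.03 [ 0.423  -0.1112  0.03  ] cap z.043 [ 0.4221 -0.1093  0.043 ]
depth [ 0.4254 -0.1109  0.0375] 183 [0.05  0.053 0.017]
top2 ring (333.5, 244.5) 10.700567245483398
cap [333.55371901 244.55371901] 121 0.03895629990677933
ring z.02 [ 0.4235 -0.1127  0.02  ] z.03 [ 0.423  -0.1112  0.03  ] cap z.043 [ 0.4221 -0.1093  0.043 ]
depth [ 0.4255 -0.1107  0.0375] 186 [0.053 0.047 0.018]
side [ 0.424  -0.1176  0.0378] 233 [ 0.4   -0.136  0.03 ] [ 0.454 -0.098  0.044]
```

```bash
python3 - <<'E'
from h import *
go([.423,-.1105,.13],45)
Z=np.load("top2.npz");im=Z["im"].astype(int);C=np.array([.423,-.1105])
g=im.min(2);s=np.zeros((420,560),bool);s[230:258,318:348]=1
v,u=np.nonzero(s);W=np.array([ray("top",a,b,.042)[:2] for a,b in zip(u,v)])-C;r=np.hypot(*W.T)
val=g[v,u];k=(r>.013)&(r<.031)
sel=k&(val>val[k].max()-25);w=W[sel];print("ptr n",sel.sum(),np.degrees(np.arctan2(*w.mean(0)[::-1])).round(1),np.hypot(*w.mean(0)).round(4),[(round(float(np.degrees(np.arctan2(b,a)))),int(x)) for (a,b),x in zip(W[k],val[k]) if x>185])
W2=np.array([ray("top",a,b,.014)[:2] for a,b in zip(u,v)])-C;r2=np.hypot(*W2.T);mx=im.max(2)[v,u];k=(abs(r2-.0345)<.007)&(mx<120);print("pip",[(int(a),int(b),int(c)) for a,b,c in zip(u[k],v[k],mx[k])],np.degrees(np.arctan2(*(W2[k]*(140-mx[k])[:,None]).sum(0)[::-1])).round(1))
E
```

```text
shift [  2.42 -14.1    4.74] turn [ -0.06   0.22 -41.89]
ptr n 21 -16.5 0.008 [(13, 211), (15, 223), (9, 224), (-36, 191), (11, 229), (4, 204), (-3, 205), (-10, 203), (12, 224), (5, 194), (-32, 198), (-50, 190), (15, 225), (6, 218), (-41, 195), (-57, 196), (-51, 204), (-55, 195), (57, 207), (-61, 212), (66, 187), (63, 195), (-67, 203), (-70, 195), (73, 192), (-76, 208), (80, 196), (-83, 209), (-85, 211), (87, 208), (-90, 208), (-90, 209), (94, 212), (-97, 197), (-95, 189), (101, 208), (-104, 190), (-101, 200), (107, 197), (-110, 199), (117, 198), (-120, 198), (123, 204), (127, 201), (-126, 207), (132, 205), (-141, 188), (-135, 204), (142, 200), (148, 198), (-151, 193), (-145, 217), (-128, 190), (151, 191), (157, 202), (164, 187), (171, 190), (178, 196), (-175, 198), (-167, 193)]
pip [(320, 247, 110), (321, 247, 85), (321, 248, 103)] 100.4
```

Emit:
apply_moves(rows=[0.1,0.3,-2.5,1,0,0,-7,0.1,0.8,-5,2,0,0,-15,0.1,1.3,-8,3,0,0,-23,0.1,1.9,-11,4,0,0,-31,0.1,2.4,-14.1,4.7,0,0.2,-38,0.1,2.4,-14.1,4.7,0,0.2,-42,0.1,2.4,-14.1,4.7,0,0.2,-42,0.1,2.4,-14.1,4.7,0,0.2,-42,0.1,2.4,-14.1,4.7,0,0.2,-42])

```text
clock: 41.5
eef_pos: [0.423, -0.1101, 0.1302]
ee_rot: [[-0.706, -0.708, 0.0], [-0.708, 0.706, -0.0], [0.0, -0.001, -1.0]]
wrist_force: [0.7, -0.5, 0.4]
finger_gap: 0.898
grasp_force: 0.0
```

```bash
python3 - <<'E'
from h import *
st();go([.423,-.1105,.026],45)
im,d=snap("side");p=pts("side",d);m=(d>0)&(np.hypot(p[...,0]-.42,p[...,1]+.115)<.05)&(p[...,2]>.03)&(p[...,2]<.06);print("side",p[m].mean(0).round(4),m.sum())
E
```

```text
t 41.5 p [ 0.423  -0.1101  0.1302] yaw 45.06 gap 0.898 gf 0.0 F [ 0.7 -0.5  0.4] q [-0.25  0.18 -0.52  0.86 -0.   -1.04]
shift [ 0.03 -0.02 10.42] turn [-0.03 -0.    0.06]
side [ 0.4244 -0.1181  0.0379] 231
```

Emit:
apply_moves(rows=[0.1,0,0,4,0,0,0,0.1,0,0,7.5,0,0,0,0.1,0,0,9.5,0,0,0,0.1,0,0,10.4,0,0,0,0.1,0,0,10.4,0,0,0,0.25,0,0,10.4,0,0,0,0.35,0,0,10.4,0,0,0,0.6,0,0,10.4,0,0,0,0.6,0,0,10.4,0,0,0])

```text
clock: 42.45
eef_pos: [0.4253, -0.111, 0.0282]
ee_rot: [[-0.705, -0.709, 0.005], [-0.709, 0.705, -0.003], [-0.001, -0.006, -1.0]]
wrist_force: [-1.2, -1.4, 9.6]
finger_gap: 0.493
grasp_force: 50.5
```

Emit:
apply_moves(rows=[0.6,0,0,0.1,0,0,0,0.6,0,0,0.2,0,0,0,0.6,0,0,0.2,0,0,0])

```text
clock: 42.75
eef_pos: [0.4253, -0.111, 0.0278]
ee_rot: [[-0.705, -0.709, 0.006], [-0.709, 0.705, -0.003], [-0.002, -0.006, -1.0]]
wrist_force: [-5.4, 0.5, 28.7]
finger_gap: 0.493
grasp_force: 58.1
```

```bash
python3 - <<'E'
from h import *
st()
E
```

```text
t 42.8 p [ 0.4253 -0.111   0.0278] yaw 45.13 gap 0.493 gf 58.1 F [-5.4  0.5 28.7] q [-0.25  0.31 -0.68  0.58 -0.   -1.04]
```

The gap reads smaller than a 60 mm dial should give, so I'll ease off the pressing and use my last picture here.

Emit:
apply_moves(rows=[0.6,0,0,-0.2,0,0,0,0.6,0,0,-0.2,0,0,0])

```text
clock: 42.95
eef_pos: [0.4256, -0.111, 0.0293]
ee_rot: [[-0.705, -0.709, 0.006], [-0.709, 0.705, -0.003], [-0.002, -0.006, -1.0]]
wrist_force: [-4.7, 0.1, 22.1]
finger_gap: 0.482
grasp_force: 52.9
```

```bash
python3 - <<'E'
from h import *
st()
im,d=snap("side");p=pts("side",d);u,v=map(int,proj("side",[.423,-.11,.05]))
A=cv2.resize(im[v-35:v+35,u-35:u+35],(420,420),interpolation=2)
im2,d2=snap("top");u2,v2=map(int,proj("top",[.423,-.11,.03]));B=cv2.resize(im2[v2-30:v2+30,u2-27:u2+27],(378,420),interpolation=2);print(u,v,u2,v2)
cv2.imwrite("pics/z1.png",np.hstack([A,B])[...,::-1])
E
```

```text
t 43.0 p [ 0.4256 -0.111   0.0293] yaw 45.13 gap 0.482 gf 52.9 F [-4.7  0.1 22.1] q [-0.25  0.31 -0.67  0.58 -0.   -1.04]
284 262 333 244
```

View pics/z1.png

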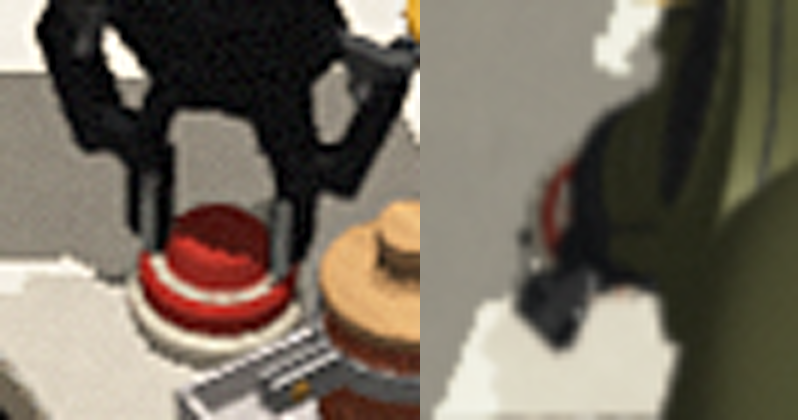

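The picture shows the fingers on the shoulder, holding the red dome above it rather than the dial's outer side. I'll check the dial's profile.

```bash
python3 - <<'E'
from h import *
for f,n in(("top2","top"),("side0","side")):
    Z=np.load(f+".npz");p=pts(n,Z["d"]);r=np.hypot(p[...,0]-.423,p[...,1]+.1105);im=Z["im"]
    for a in np.arange(0,.04,.003):
        k=(Z["d"]>0)&(r>=a)&(r<a+.003);print(n,round(a*1000),k.sum(),np.percentile(p[k][:,2],[10,50,90]).round(4),im[k].mean(0).round())
E
```

```text
top 0 5 [0.0368 0.0382 0.0435] [233.  66.  43.]
top 3 9 [0.036  0.0388 0.0398] [231.  66.  43.]
top 6 18 [0.0358 0.0403 0.0422] [230.  65.  42.]
top 9 27 [0.0358 0.0397 0.044 ] [227.  64.  42.]
top 12 35 [0.0366 0.039  0.0436] [213.  66.  47.]
top 15 47 [0.0293 0.0372 0.0419] [184.  90.  74.]
top 18 41 [0.0246 0.0291 0.0386] [204. 165. 146.]
top 21 54 [0.0244 0.0284 0.0315] [216. 183. 161.]
top 24 68 [0.0213 0.0266 0.032 ] [202. 151. 133.]
top 27 75 [0.0092 0.0235 0.0292] [187. 149. 130.]
top 30 63 [-0.0023  0.011   0.0248] [188. 167. 149.]
top 33 66 [-0.0039  0.0007  0.0129] [217. 209. 193.]
top 36 77 [-0.0045 -0.0009  0.0026] [234. 231. 217.]
top 39 99 [-0.0047 -0.0005  0.0035] [238. 236. 223.]
side 0 1 [0.0408 0.0408 0.0408] [185.  46.  37.]
side 3 16 [0.0392 0.0417 0.0429] [190.  55.  43.]
side 6 15 [0.0393 0.0409 0.0418] [191.  54.  43.]
side 9 32 [0.0392 0.0407 0.0419] [190.  51.  40.]
side 12 32 [0.0361 0.0401 0.0422] [176.  50.  39.]
side 15 52 [0.0287 0.0366 0.0408] [157.  52.  42.]
side 18 65 [0.0281 0.0354 0.0406] [165.  92.  79.]
side 21 57 [0.0278 0.03   0.0366] [176. 124. 106.]
side 24 77 [0.0157 0.0274 0.0303] [169. 103.  88.]
side 27 107 [0.0036 0.021  0.0291] [152.  99.  85.]
side 30 132 [0.0004 0.0151 0.0273] [161. 123. 108.]
side 33 98 [0.0003 0.0113 0.0219] [181. 168. 151.]
side 36 46 [-0.0003  0.0016  0.0128] [211. 201. 184.]
side 39 46 [-0.0007  0.001   0.0025] [227. 219. 201.]
```

Emit:
apply_moves(rows=[0.6,0,0,-0.1,0,0,0,0.6,0,0,-0.2,0,0,0,0.6,0,0,-0.25,0,0,0,0.6,0,0,-0.25,0,0,0])

```text
clock: 43.45
eef_pos: [0.4257, -0.111, 0.0301]
ee_rot: [[-0.705, -0.709, 0.005], [-0.709, 0.705, -0.003], [-0.002, -0.006, -1.0]]
wrist_force: [1.6, -2.0, 9.4]
finger_gap: 0.481
grasp_force: 51.4
```

Emit:
apply_moves(rows=[0.6,0,0,0,0,0,-6,0.6,0,0,0,0,0,-12,0.6,0,0,0,0,0,-18,0.6,0,0,0,0,0,-24,0.6,0,0,0,0,0,-30,0.6,0,0,0,0,0,-36,0.6,0,0,0,0,0,-42,0.6,0,0,0,0,0,-45,0.6,0,0,0,0,0,-45])

```text
clock: 44.35
eef_pos: [0.4254, -0.1102, 0.0301]
ee_rot: [[0.003, -1.0, 0.005], [-1.0, -0.003, -0.001], [0.001, -0.005, -1.0]]
wrist_force: [0.8, 0.5, 10.4]
finger_gap: 0.475
grasp_force: 52.2
```

```bash
python3 - <<'E'
from h import *
st();print(arm.get_state()["ft_torque"])
E
```

```text
t 44.4 p [ 0.4254 -0.1102  0.0301] yaw 90.2 gap 0.475 gf 52.2 F [ 0.8  0.5 10.4] q [-0.25  0.31 -0.67  0.58  0.   -1.83]
[-0.01176585 -0.47878424  0.00526498]
```

Force is steady at about 10 N, so I'll turn the other half, then release and back off.

Emit:
apply_moves(rows=[0.6,0,0,0,0,0,-6,0.6,0,0,0,0,0,-12,0.6,0,0,0,0,0,-18,0.6,0,0,0,0,0,-24,0.6,0,0,0,0,0,-30,0.6,0,0,0,0,0,-36,0.6,0,0,0,0,0,-42,0.6,0,0,0,0,0,-45,0.6,0,0,0,0,0,-45,0.6,0,0,0,0,0,-45])

```text
clock: 45.35
eef_pos: [0.4249, -0.11, 0.03]
ee_rot: [[0.709, -0.705, 0.004], [-0.705, -0.709, -0.0], [0.003, -0.003, -1.0]]
wrist_force: [0.4, 0.1, 11.9]
finger_gap: 0.474
grasp_force: 52.9
```

Emit:
apply_moves(rows=[0.45,0,0,0,0,0,0,0.3,0,0,-0.1,0,0,0,0.2,0,0,-0.3,0,0,0,0.2,0,0,-2,0,0,0,0.2,0,0,-6,0,0,0,0.2,0,0,-10,0,0,0,0.2,0,0,-15,0,0,0,0.2,0,0,-15,0,0,0])

```text
clock: 46.15
eef_pos: [0.4269, -0.1107, 0.1844]
ee_rot: [[0.709, -0.705, 0.01], [-0.705, -0.709, -0.003], [0.009, -0.005, -1.0]]
wrist_force: [1.0, -0.3, -0.8]
finger_gap: 0.799
grasp_force: 0.0
```

```bash
python3 - <<'E'
from h import *
st();go([.36,.15,.2],60)
E
```

```text
t 46.1 p [ 0.4269 -0.1107  0.1844] yaw 135.15 gap 0.799 gf 0.0 F [ 1.  -0.3 -0.8] q [-0.25  0.14 -0.43  1.   -0.   -2.61]
shift [-23.11 -13.78  -1.71] turn [-0.61 -0.26 75.15]
```

Emit:
apply_moves(rows=[0.2,-3.5,-2,-1,0,0,8,0.2,-7,-4,-1.7,0,0,16,0.2,-11,-6.5,-1.7,0,0,24,0.2,-15,-9,-1.7,0,0,32,0.2,-19,-11.5,-1.7,0,0,40,0.2,-23,-13.8,-1.7,0,0,45,0.2,-23,-13.8,-1.7,0,0,45,0.2,-23,-13.8,-1.7,0,0,45])

```text
clock: 46.95
eef_pos: [0.3557, 0.1528, 0.1948]
ee_rot: [[0.008, -1.0, -0.002], [-1.0, -0.008, 0.0], [-0.0, 0.002, -1.0]]
wrist_force: [0.9, 0.6, 0.5]
finger_gap: 0.798
grasp_force: 0.0
```

```bash
python3 - <<'E' 2>&1 | grep -v -i warn
from h import *
st()
im,d=snap("top");I=im.astype(int);Z0=np.load("top2.npz")["im"].astype(int)
for J in(Z0,I):
    hsv=cv2.cvtColor(np.uint8(J),cv2.COLOR_RGB2HSV).astype(int);s=np.zeros((420,560),bool);s[228:262,322:350]=1
    red=s&(hsv[...,1]>90)&((hsv[...,0]<10)|(hsv[...,0]>168));c,r=cv2.minEnclosingCircle(np.argwhere(red)[:,::-1].astype(np.float32));C=ray("top",*c,.03)[:2];print("ring",c,round(r,1),C.round(4))
    s[:,316:]=1;s[:228]=0;s[262:]=0;s[:,350:]=0
    v,u=np.nonzero(s)
    W=np.array([ray("top",a,b,.035)[:2] for a,b in zip(u,v)])-C;R=np.hypot(*W.T);x=J.min(2)[v,u];k=(R>.012)&(R<.027)&(x>200)
    an=np.degrees(np.arctan2(W[:,1],W[:,0]));o=np.argsort(-x*k)[:10];print("ptr",[(round(float(an[i])),round(float(R[i]*1000)),int(x[i])) for i in o])
    W=np.array([ray("top",a,b,.014)[:2] for a,b in zip(u,v)])-C;R=np.hypot(*W.T);mx=J.max(2)[v,u];k=(abs(R-.0345)<.007)&(mx<130)
    print("pip",list(zip(u[k].tolist(),v[k].tolist(),mx[k].tolist())))
for o in pots([(.4583,-.4074),(.4554,-.332),(.4516,-.262),(.45,-.192)],d):print(o[0],o[2])
E
```

```text
t 47.0 p [0.3557 0.1528 0.1948] yaw 90.45 gap 0.798 gf 0.0 F [0.9 0.6 0.5] q [ 0.4   0.05 -0.5   1.03  0.   -1.17]
ring (333.5, 244.5) 10.7 [ 0.423  -0.1112]
ptr [(9, 24, 229), (13, 18, 225), (8, 26, 224), (11, 21, 224), (4, 18, 218), (-144, 23, 217), (-61, 24, 212), (93, 22, 212), (-82, 23, 209), (86, 22, 208)]
pip [(347, 242, 119), (323, 243, 128), (321, 246, 127), (320, 247, 110), (321, 247, 85), (321, 248, 103)]
ring (333.34954833984375, 244.6239013671875) 10.7 [ 0.4226 -0.1107]
Traceback (most recent call last):
  File "h.py", line 6, in ray
    K,R,t=P(n);o=-R.T@t;d=R.T@np.linalg.inv(K)@np.array([u,v,1.]);return o+d*(z-o[2])/d[2]
          ~^^^
  File "h.py", line 4, in P
    c=arm.camera_params(n);K=np.array(c["camera_matrix"]);R=cv2.Rodrigues(np.array(c["rvec"],float))[0];t=np.array(c["tvec"],float).ravel();return K,R,t
ValueError: time passes only in moves, steps and waits
```

```bash
sed -i 's/^def P(n):/import functools\n@functools.cache\ndef P(n):/' h.py; python3 - <<'E' 2>&1 | grep -v -i warn
from h import *
im,d=snap("top");J=im.astype(int);C=np.array([.4226,-.1107]);s=np.zeros((420,560),bool);s[228:262,316:350]=1
v,u=np.nonzero(s)
W=np.array([ray("top",a,b,.035)[:2] for a,b in zip(u,v)])-C;R=np.hypot(*W.T);x=J.min(2)[v,u];k=(R>.012)&(R<.027)&(x>200)
an=np.degrees(np.arctan2(W[:,1],W[:,0]));o=np.argsort(-x*k)[:10];print("ptr",[(round(float(an[i])),round(float(R[i]*1000)),int(x[i])) for i in o])
W=np.array([ray("top",a,b,.014)[:2] for a,b in zip(u,v)])-C;R=np.hypot(*W.T);mx=J.max(2)[v,u];k=(abs(R-.0345)<.007)&(mx<130)
print("pip",list(zip(u[k].tolist(),v[k].tolist(),mx[k].tolist())),np.degrees(np.arctan2(W[k][:,1],W[k][:,0])).round())
for o in pots([(.4583,-.4074),(.4554,-.332),(.4516,-.262),(.45,-.192)],d):print(o[0],o[2])
h=np.zeros((420,560),bool);h[205:285,140:195]=1;hh=h&(im.max(2)<70);q=np.argwhere(hh)[:,::-1];print("handles",len(q),ray("top",*q.mean(0),.028).round(3))
E
```

```text
ptr [(106, 22, 231), (99, 22, 218), (109, 20, 212), (104, 25, 207), (-142, 23, 206), (113, 23, 205), (101, 19, 205), (-66, 23, 204), (-81, 24, 202), (-88, 23, 202)]
pip [(323, 241, 125), (323, 242, 120), (321, 243, 129), (322, 245, 126), (321, 246, 121), (322, 246, 119), (320, 247, 105), (321, 247, 83), (320, 248, 108), (321, 248, 99), (323, 248, 118)] [ 66.  71.  79.  89.  94.  94.  98.  98. 102. 103. 106.]
[ 0.4581 -0.4072] 0.094
[ 0.4548 -0.3312] 0.093
[ 0.4518 -0.261 ] 0.094
[ 0.4505 -0.1913] 0.094
handles 233 [0.399 0.33  0.028]
```

```bash
python3 - <<'E'
from h import *
im,_=snap("top");B=np.load("top3.npz")["im"]
for J in(B,im):
    h=np.zeros((420,560),bool);h[208:274,146:188]=1;n,l,s,c=cv2.connectedComponentsWithStats(np.uint8(h&(J.max(2)<60)))
    print([(int(a[4]),a[:4].tolist(),ray("top",*q,.028).round(3).tolist()) for a,q in zip(s[1:],c[1:]) if a[4]>25])
print(proj("top",[.4415,.3525,.012]),np.abs(im[205:280,140:192].astype(int)-B[205:280,140:192]).mean())
E
```

```text
[(67, [174, 242, 8, 29], [0.403, 0.321, 0.028]), (77, [158, 244, 4, 30], [0.398, 0.37, 0.028])]
[(69, [174, 242, 8, 29], [0.403, 0.321, 0.028]), (80, [158, 244, 4, 30], [0.398, 0.37, 0.028])]
[166.91266674 242.67214332] 6.550341880341881
```

The pliers haven't moved, the pointer (about 103°) is in line with the pip (about 100°), and the pots are all in place. I'm handing in.

```bash
python3 -c "
from station import arm
print(arm.finish_job())"
```

```text
the job is handed in; nothing more can be done
None
```

I handed the job in without getting a verdict back; my last camera checks showed all four bands shut, the pots upright in the tray, the timer pointer within about 3° of the pip, and the pliers flat on the board, but I did not re-measure the spoon rest and dibber at the end.

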